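# Change the full slide box at the back of the staining station

### The arm

A 6-joint arm with a two-finger parallel gripper is mounted at the origin on a cart in front of the work surface, level with it; the furniture and walls round the work are solid. World frame = base frame: x ahead of the robot, y to its left, z up, the work surface at z = 0. Lengths are in m, angles in rad, forces in N, time in s.
With the tool pointing down it reaches from about 0.275 to 0.75 m from the base axis. Payload 10.2 kg.
Tool frame: the origin (TCP) lies on the centre line of the jaws, within the pads' length; the fingertips stand 8 mm ahead of it and the grasp point (between the pads) lies 11 mm behind it (ctrl.tcp_to_tips is the distance from the TCP to the fingertips, in m); z points along the fingers, y is the line along which they close (so a half turn about z gives the same grasp; the last joint's range is limited). The gripper opens to 85 mm and grips with 20 to 120 N. Pads are 22 mm wide; open, the fingers measure 114 mm over their backs; the gripper's body (76 mm by 85 mm) begins 54 mm behind the grasp point. The pads swing forward as they close: fully open they stand 13 mm farther back than shut.
Start: joints at [-1.463, 0.313, 1.498, -0, 1.331, -0.223], TCP at [0.171, -0.497, 0.239] pointing down, gripper open.
Joint ranges: [-2.94, 2.94], [-0.97, 2.17], [0.19, 2.56], [-1.23, 4.37], [0.02, 3.11], [-2.88, 2.88]. Speed limits (rad/s): [2.39, 2.39, 3.01, 3.14, 3.14, 3.14].

### API

Orientations are given as a rotation vector (axis times angle).
In Python, from bench import telemetry, optics, ctrl gives the robot as it stands.
- The arm moves only by the shell command python3 -m handwheel 'ROWS' [OPENING] [FORCE]. ROWS is JSON, a list of rows, each an object of numbers: "dx", "dy", "dz": the shift along the tool's x, y, z in m; "roll": the turn about the tool's z in rad. A call has 1 to 12 rows; each row is the pose to reach, as a shift and turn from the pose commanded when the call began, along the tool's axes at that moment; what a row does not reach only later rows make up. A row lasts 1/12 s, in which the tool goes at most 41.7 mm and 7.16 degrees, less where a joint would pass 70% of its speed; a pose out of reach is approached as far as the arm can. A call with a gripper value outside its range is refused whole. OPENING is the closure, from -1 (fully open) to 1 (shut), set as the call begins (- or left out, the last holds). The fingers move at their own pace and stop on an object; FORCE is the grip in N (left out, the last holds). Time passes only in rows, so rows that repeat a pose let the fingers close. It gives the time, the measured TCP pose, the force, the opening and the grip force at its end, in the units of the state.
- telemetry.get_obs(): the state, without advancing time (a new reading comes with each control period).
- optics.capture(name): name is "scene" or "top"; returns a dict with "img" (420x560x3 uint8, red, green, blue), "fx", "fy", "cx", "cy" (pixels), "distortion" ([k1, k2, p1, p2, k3] as OpenCV has them; the pictures are not rectified), "extrinsics" (4x4, takes a point from camera to world coordinates). Camera axes: x right, y down, z forward; pixel columns grow to the right and rows downward; lengths in m; the calibration is good to about 2 mm. A picture is of the moment at which its call begins. There is no depth.
- ctrl.finish_job(): hands the job in; it is judged then, once.
The state is a dict: "time": time; "joint_pos": joint angles; "joint_vel": joint speeds; "effort": joint torques, N m; "position": TCP position; "orientation": TCP orientation; "ft_force": force on the tool from outside, world axes, zero at the start; "wrist_torque": the same for the moment, N m; "gripper_width": opening from 0.0 (shut) to 1.0 (fully open); "grasp_force": force on a finger pad.
Only numpy, scipy, OpenCV 4.12 (cv2) and the standard library are available. Lean on these libraries where they do the work, as an engineer would, in place of code of your own. Each camera call takes 0.05 s, during which the arm holds its last target. There are 200 camera calls.

### The job

The slide box with the orange label, at the back of the grey staining station, is full. Stand both reagent bottles that block it aside, upright on the steel tray, then lay the full box in the empty bay of the blue carrying tray, put the blue-labelled box from the other bay in its place at the back of the station, and stand each bottle back in the very bay it came from. Tip nothing over and leave the timer, the cup and the pen where they are.

Things in the scene. Friction and masses are not known exactly. Their poses are not given: they have to be found in the camera images.
- bottle_white: Reagent bottle, white cap: square milky white body 67 x 67 mm, 157 mm tall, 0.38 kg. Origin: centre of its underside; z up, x and y along its sides. Body and rounded shoulders reach 130 mm; the round cap, 41 mm across, spans 130 to 149 mm above the origin (narrow tip above it): grip it there from above. It starts in one of the station's two front bays.
- bottle_yellow: Reagent bottle, yellow cap: square milky white body 62 x 62 mm, 163 mm tall, 0.42 kg. Origin: centre of its underside; z up, x and y along its sides. Body and rounded shoulders reach 135 mm; the round cap, 38 mm across, spans 135 to 155 mm above the origin (narrow tip above it): grip it there from above. It starts in the station's other front bay.
- box_orange: The full slide box: closed white box with an orange patch on top, 35 mm (x) x 85 mm (y) x 32 mm high, 0.11 kg. Origin: centre of its underside, z up. It starts in the station's back bay, about 16 mm behind both bottles, so that a gripper cannot get round it while they stand there.
- box_blue: The fresh slide box: closed white box with a blue patch on top, 35 mm (x) x 85 mm (y) x 32 mm high, 0.11 kg. Origin: centre of its underside, z up. It starts in the +y bay of the carrying tray.
- station: Staining station: grey tray, 138 mm (x) x 172 mm (y), fixed. Origin: centre of its underside; z up, +x towards its back. Floor 5 mm above the origin, rims and ribs 15 mm. Two front bays with steel inserts, 80 x 80 mm, centred at x = -25, y = +42 and -42 mm; back bay with black mat, 47 mm (x) x 101 mm (y), centred at x = +41.5, y = 0 mm: a slide box lies in it along y.
- steel_tray: Steel instrument tray, the side area: 108 mm (x) x 208 mm (y), fixed, empty at the start. Origin: centre of its underside, z up. Flat floor 2.5 mm above the origin, inside 103 x 203 mm, rim 16 mm high. Both bottles fit in it side by side, for instance at y = +48 and -48 mm. (A tall solid fridge stands right of the worktop, about x above 0.27 m with y below -0.42 m: swing clear of it.)
- carrier: Blue carrying tray: 55 mm (x) x 214 mm (y), fixed, a wire handle 33 mm high at each end. Origin: centre of its underside, z up. Floor 3 mm above the origin, rims and middle rib 12 mm. Two bays, 47 mm (x) x 101 mm (y), centred at x = 0, y = +52.5 and -52.5 mm: a slide box lies in each along y. The -y bay is empty at the start.
- timer: Bystander: white bench timer with buttons, 58 x 64 x 16 mm, lying loose in front of the station. Origin: centre of its underside.
- cup: Bystander: small pale grey open sample cup, 30 mm across and high, standing loose in front of the station. Origin: centre of its underside.
- pen: Bystander: black and white marker pen, 135 mm long, 16 mm thick, lying loose in front of the station. Origin: centre of its underside.
There are look-alikes about, which are no part of the job. What is shaped like the box_blue but green is not meant.

How it is judged:
On the way, in this order (a step that is already met when the one before it is completed fails the run):
1. both bottles stand aside, upright on the floor of the steel tray (x of bottle_white in the frame of steel_tray between -0.03 and 0.03 m and y of bottle_white in the frame of steel_tray between -0.075 and 0.075 m and z of bottle_white in the frame of steel_tray between -0.001 and 0.0065 m and angle between each of bottle_white, bottle_yellow's own z axis and vertical below 0.08 rad and linear speed of each of bottle_white, bottle_yellow below 0.02 m/s and angular speed of each of bottle_white, bottle_yellow below 0.2 rad/s and x of bottle_yellow in the frame of steel_tray between -0.03 and 0.03 m and y of bottle_yellow in the frame of steel_tray between -0.075 and 0.075 m and z of bottle_yellow in the frame of steel_tray between -0.001 and 0.0065 m), for 0.2 s.
2. the orange-labelled box lies flat in the empty (-y) bay of the carrying tray (x of box_orange in the frame of carrier between -0.01 and 0.01 m and y of box_orange in the frame of carrier between -0.0645 and -0.0405 m and z of box_orange in the frame of carrier between 0 and 0.007 m and angle between the y axis of box_orange and the y axis of carrier, either way round below 0.15 rad and angle between box_orange's own z axis and vertical below 0.08 rad and linear speed of box_orange below 0.02 m/s and angular speed of box_orange below 0.2 rad/s), for 0.2 s.
3. the blue-labelled box lies flat in the back bay of the station (x of box_blue in the frame of station between 0.0315 and 0.0515 m and y of box_blue in the frame of station between -0.012 and 0.012 m and z of box_blue in the frame of station between 0.002 and 0.009 m and angle between the y axis of box_blue and the y axis of station, either way round below 0.15 rad and angle between box_blue's own z axis and vertical below 0.08 rad and linear speed of box_blue below 0.02 m/s and angular speed of box_blue below 0.2 rad/s), for 0.2 s.
At the end, for the whole second after the job is handed in: Each bottle upright (0.08 rad) on the floor of its first bay, within 20 mm of its first place; orange box in the carrying tray's -y bay, blue box in the station's back bay, each flat on the floor, within 10 mm across, 12 mm along and 0.15 rad of the bay; all released and at rest (all of step 2 and all of step 3 and distance of each of bottle_white, bottle_yellow from where it was at the start of the episode below 0.02 m and z of bottle_white in the frame of station between 0.002 and 0.009 m and angle between each of bottle_white, bottle_yellow's own z axis and vertical below 0.08 rad and linear speed of each of bottle_white, bottle_yellow below 0.02 m/s and angular speed of each of bottle_white, bottle_yellow below 0.2 rad/s and z of bottle_yellow in the frame of station between 0.002 and 0.009 m); the robot touches nothing.
It fails at once if a bottle is tipped over (angle between any of bottle_white, bottle_yellow's own z axis and vertical above 0.6 rad).
It fails at once if a slide box is tipped over (angle between any of box_orange, box_blue's own z axis and vertical above 0.6 rad).
It fails at once if the timer, the cup or the pen is moved more than 25 mm (distance of any of timer, cup, pen from where it was at the start of the episode above 0.025 m).
It also fails if it takes over 131 s, if anything falls off the work surface, if the arm or the gripper's body presses on something with over 40 N, if the wrist force passes 120 N, or if a joint passes its speed limit or range.

## Working session

There is one attempt and no reset: what is moved stays moved. The work goes in short steps, Python scripts to look and compute and a shell command to move; the robot and the scene stay as the last step left them, time stands still between calls to the robot, and variables do not carry over. Pictures are saved under pics/ and viewed, at most 14 in all, crops included, and the job is handed in when it is done.

```bash
ls; mkdir -p pics; python3 - <<'E'
from bench import telemetry, optics, ctrl
import cv2
for n in ("scene","top"):
    c=optics.capture(n); cv2.imwrite(f"pics/{n}0.png",c["img"][:,:,::-1])
    print(n,[c[k] for k in("fx","fy","cx","cy","distortion")],c["extrinsics"])
o=telemetry.get_obs(); print(o, ctrl.tcp_to_tips)
E
```

```text
pics
scene [483.8028128939926, 483.8028128939926, 284.7408275017615, 206.83019359473758, array([0.0190851, 0.       , 0.       , 0.       , 0.       ])] [[-0.81942226 -0.26495629  0.50827682  0.00357218]
 [-0.57311115  0.36398446 -0.73420632  0.77648894]
 [ 0.00952772 -0.89292412 -0.45010637  0.52500606]
 [ 0.          0.          0.          1.        ]]
top [423.2751595869398, 423.2751595869398, 279.8685464559759, 206.42639975753298, array([-0.09003803,  0.        ,  0.        ,  0.        ,  0.        ])] [[ 0.00294412 -0.98380258  0.17923118  0.36016515]
 [-0.99938482  0.00336901  0.03490881  0.00186927]
 [-0.03494721 -0.1792237  -0.98318745  0.90143045]
 [ 0.          0.          0.          1.        ]]
{'time': 0.1, 'joint_pos': array([-1.46341948e+00,  3.13367551e-01,  1.49833060e+00,  8.46240434e-06,
        1.33098493e+00, -2.23392792e-01]), 'joint_vel': array([ 0.00037351, -0.00202336, -0.0019936 ,  0.00072041, -0.00154773,
        0.00130607]), 'effort': array([ 1.72181230e-03, -4.12902188e+01, -2.60144985e+01, -2.48368015e-04,
        2.99960222e-03,  1.86434607e-05]), 'position': array([ 0.17047616, -0.49633281,  0.23881734]), 'orientation': array([-3.09765311e+00, -5.17024141e-01, -1.12152647e-04]), 'ft_force': array([-0.13226127,  0.06400042,  0.23504512]), 'wrist_torque': array([-0.00015906,  0.0039122 ,  0.008994  ]), 'grasp_force': 0.0, 'gripper_width': 0.9988904710313457} 0.008
```

View pics/scene0.png

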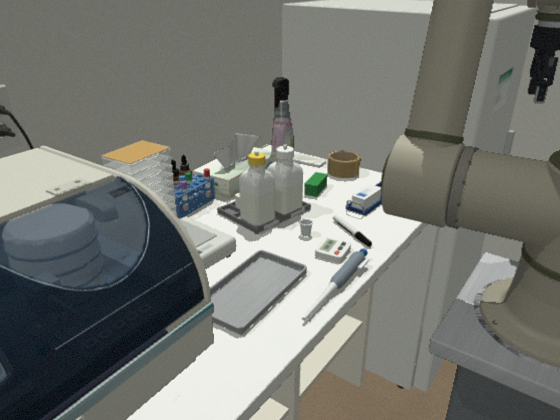

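View pics/top0.png

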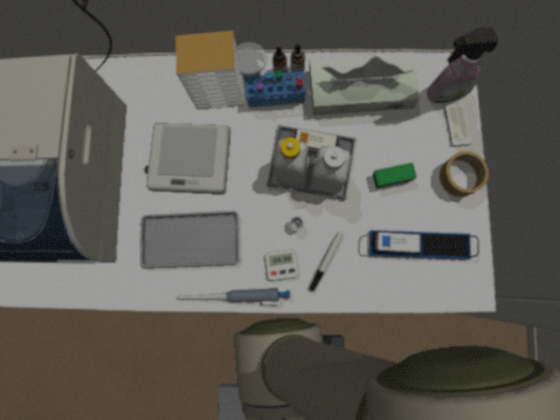

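The top view shows the steel tray near pixel (190,240), the station near (312,162) with the yellow cap at (290,148) and white cap at (334,157), and the carrier near (420,245) with the blue box in its left (+y) bay. I'll enlarge crops for corner picking.

```bash
cat > h.py <<'E'
import numpy as np, cv2
from bench import telemetry, optics, ctrl
def KD(c): return np.array([[c["fx"],0,c["cx"]],[0,c["fy"],c["cy"]],[0,0,1.]]), np.array(c["distortion"])
def ray(c,uv,z):
    K,D=KD(c); n=cv2.undistortPoints(np.float64(uv).reshape(-1,1,2),K,D).reshape(-1,2)
    E=np.array(c["extrinsics"]); d=np.c_[n,np.ones(len(n))]@E[:3,:3].T; o=E[:3,3]
    return o+d*((np.asarray(z)-o[2])/d[:,2])[:,None]
def proj(c,P):
    K,D=KD(c); E=np.linalg.inv(np.array(c["extrinsics"]))
    return cv2.projectPoints(np.float64(P).reshape(-1,1,3),cv2.Rodrigues(E[:3,:3])[0],E[:3,3],K,D)[0].reshape(-1,2)
def crop(c,x0,y0,w,h,s,name):
    im=c["img"][y0:y0+h,x0:x0+w,::-1]; im=cv2.resize(im,None,fx=s,fy=s,interpolation=cv2.INTER_CUBIC)
    for x in range((x0+9)//10*10,x0+w,10): cv2.line(im,(int((x-x0+.5)*s),0),(int((x-x0+.5)*s),12 if x%50 else 30),(0,0,255),1); x%50 or cv2.putText(im,str(x),(int((x-x0)*s),42),0,.45,(0,0,255))
    for y in range((y0+9)//10*10,y0+h,10): cv2.line(im,(0,int((y-y0+.5)*s)),(12 if y%50 else 30,int((y-y0+.5)*s)),(0,0,255),1); y%50 or cv2.putText(im,str(y),(32,int((y-y0)*s)),0,.45,(0,0,255))
    cv2.imwrite(name,im)
def tcp():
    o=telemetry.get_obs(); from scipy.spatial.transform import Rotation as R
    return o,o["position"],R.from_rotvec(o["orientation"]).as_matrix()
E
python3 - <<'E'
from h import *
c=optics.capture("top")
crop(c,260,118,110,85,7,"pics/st.png"); crop(c,355,220,130,48,6,"pics/ca.png"); crop(c,130,200,130,75,6,"pics/tr.png")
E
```

```text
(no output)
```

View pics/st.png

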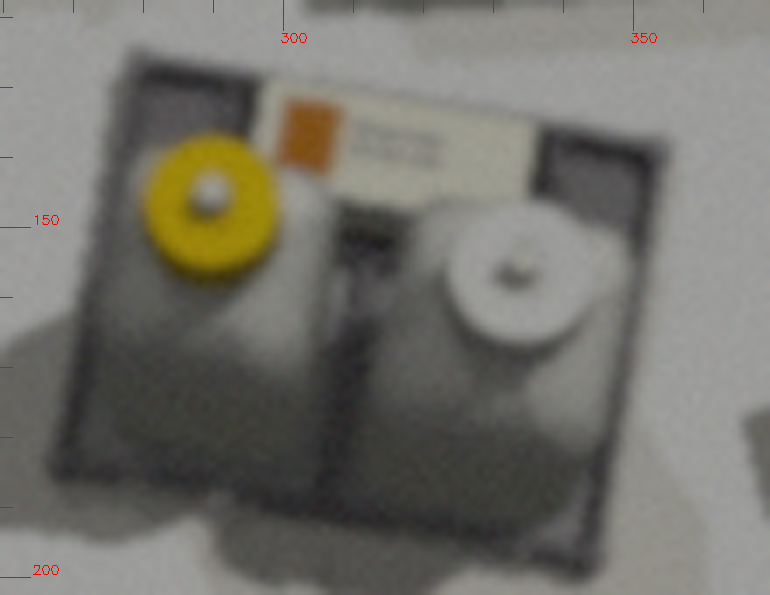

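View pics/ca.png

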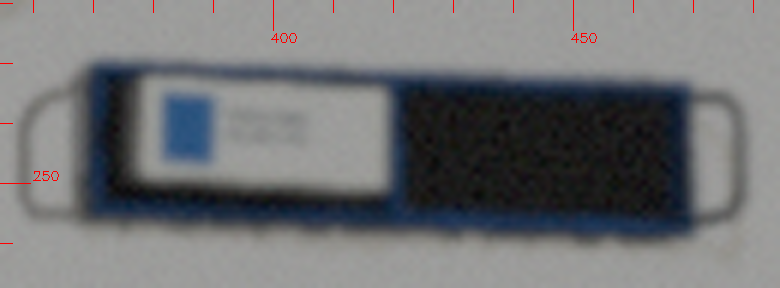

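View pics/tr.png

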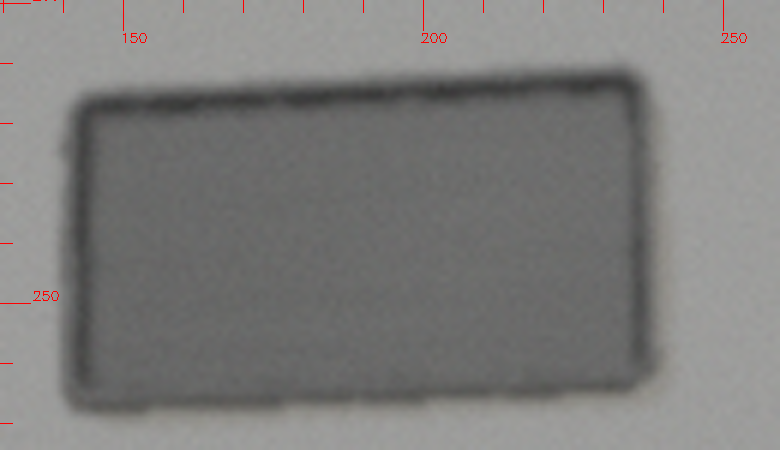

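The crops show the station's rim corners, both caps, the orange box top behind the bottles, the carrier with the blue box in its left bay, and the empty steel tray. Next I'll fit poses with the known sizes.

```bash
cat > fit.py <<'E'
from h import *
def px(p,x0,y0,s): return np.float64(p)/s+[x0,y0]-.5
def rect(c,uv,z,lx,ly):  # order TL TR BR BL => (+x,+y),(+x,-y),(-x,-y),(-x,+y)
    W=ray(c,uv,z)[:,:2]; M=np.array([[lx,ly],[lx,-ly],[-lx,-ly],[-lx,ly]])/2
    m=W.mean(0); A=(W-m).T@M; a=np.arctan2(A[1,0]-A[0,1],A[0,0]+A[1,1]); R=np.array([[np.cos(a),-np.sin(a)],[np.sin(a),np.cos(a)]])
    return m,a,np.linalg.norm(W-m-M@R.T,axis=1)*1e3
E
python3 - <<'E'
from fit import *
np.set_printoptions(precision=4,suppress=True)
c=optics.capture("top")
S=lambda p:px(p,260,118,7); C=lambda p:px(p,355,220,6); T=lambda p:px(p,130,200,6)
print("station",*rect(c,S([(133,57),(665,143),(592,575),(57,475)]),.015,.138,.172))
print("carrier",*rect(c,C([(88,68),(692,85),(692,235),(85,220)]),.012,.055,.214))
print("blue",*rect(c,C([(140,75),(390,86),(387,195),(135,185)]),.035,.035,.085))
print("tray",*rect(c,T([(75,98),(640,72),(652,385),(68,408)]),.016,.108,.208))
y,w=ray(c,S([(211,206),(519,274)]),[.158,.153]); print("caps",y,w)
o=ray(c,S([(258,80),(542,124)]),.037); print("orange back corners",o,np.linalg.norm(o[0]-o[1]))
m,a,_=rect(c,S([(133,57),(665,143),(592,575),(57,475)]),.015,.138,.172)
R=np.array([[np.cos(a),-np.sin(a)],[np.sin(a),np.cos(a)]])
for n,q in (("yel",y[:2]),("whi",w[:2]),("o0",o[0,:2]),("o1",o[1,:2])): print(n,"in station",(q-m)@R)
cs=optics.capture("scene")
print("scene proj: caps",proj(cs,[[*y[:2],.160],[*w[:2],.154]]))
E
```

```text
station [ 0.6203 -0.0342] -0.1824802380024613 [1.0032 1.8157 2.946  3.1341]
carrier [ 0.4393 -0.2607] -0.03378816017895251 [1.1036 1.3354 1.5332 0.84  ]
blue [ 0.4432 -0.2102] -0.051559955276754735 [1.1393 1.7215 0.9711 1.881 ]
tray [0.451  0.2267] 0.045019352092095476 [1.9467 1.8421 1.4121 1.5081]
caps [0.6066 0.0106 0.158 ] [ 0.5891 -0.07    0.153 ]
orange back corners [[ 0.6872 -0.0025  0.037 ]
 [ 0.6724 -0.0893  0.037 ]] 0.08806423826983391
yel in station [-0.0216  0.0416]
whi in station [-0.0242 -0.0409]
o0 in station [0.06   0.0433]
o1 in station [ 0.0611 -0.0448]
scene proj: caps [[257.2361 154.0767]
 [285.5446 148.0303]]
```

Residuals are 1–3 mm, the caps sit within 4 mm of the bay centres, and the scene camera agrees. Now a planning helper, then a swing clear of the fridge with the tool y axis turned onto the station's x.

```bash
cat > plan.py <<'E'
# usage: plan.py x y z [yaw_of_tool_y_deg]  -> shift in present tool axes
import sys; from h import *
a=list(map(float,sys.argv[1:])); o,p,R=tcp()
yaw=np.degrees(np.arctan2(R[1,1],R[0,1]))
print("t %.2f pos"%o["time"],p.round(4),"yawy %.2f"%yaw,"w %.3f"%o["gripper_width"],"gf %.1f"%o["grasp_force"],"F",o["ft_force"].round(1),"tilt",R[:2,2].round(4))
if len(a)>2: print("shift",(R.T@(np.array(a[:3])-p)).round(4))
if len(a)>3: d=(a[3]-yaw+90)%180-90; print("roll %.4f"%-np.radians(d))
E
python3 -m handwheel '[{"dx":0.012,"dy":-0.025,"roll":-0.118},{"dx":0.024,"dy":-0.05,"roll":-0.236},{"dx":0.036,"dy":-0.075,"roll":-0.354},{"dx":0.048,"dy":-0.1,"roll":-0.472},{"dx":0.06,"dy":-0.125,"roll":-0.59},{"dx":0.072,"dy":-0.15,"roll":-0.708},{"dx":0.084,"dy":-0.175,"roll":-0.826},{"dx":0.096,"dy":-0.2,"roll":-0.944},{"dx":0.108,"dy":-0.223,"roll":-1.06},{"dx":0.108,"dy":-0.223,"roll":-1.06}]' -1 40
python3 plan.py 0.607 0.0106 0.239 -10.46
```

```text
t 0.25 pos [ 0.1705 -0.4964  0.2391] yawy -71.05 w 0.998 gf 0.0 F [-0.2 -0.   0. ] tilt [-0.0001  0.0006]
shift [ 5.775e-01 -3.378e-01  3.000e-04]
roll -1.0575invalid input
```

```bash
python3 -m handwheel '[{"dx":0.012,"dy":-0.025,"dz":0,"roll":-0.118},{"dx":0.024,"dy":-0.05,"dz":0,"roll":-0.236},{"dx":0.036,"dy":-0.075,"dz":0,"roll":-0.354},{"dx":0.048,"dy":-0.1,"dz":0,"roll":-0.472},{"dx":0.06,"dy":-0.125,"dz":0,"roll":-0.59},{"dx":0.072,"dy":-0.15,"dz":0,"roll":-0.708},{"dx":0.084,"dy":-0.175,"dz":0,"roll":-0.826},{"dx":0.096,"dy":-0.2,"dz":0,"roll":-0.944},{"dx":0.108,"dy":-0.223,"dz":0,"roll":-1.06},{"dx":0.108,"dy":-0.223,"dz":0,"roll":-1.06}]' -1 40
python3 plan.py 0.607 0.0106 0.239 -10.46
```

```text
time: 1.08
position: [0.2005, -0.2473, 0.2393]
orientation: [-2.404, -2.022, -0.001]
ft_force: [0.5, -1.1, 1.1]
gripper_width: 0.998
grasp_force: 0.0
t 1.08 pos [ 0.2005 -0.2473  0.2393] yawy -9.86 w 0.998 gf 0.0 F [ 0.5 -1.1  1.1] tilt [0.0003 0.0004]
shift [0.3238 0.3563 0.0005]
roll 0.0104
```

```bash
python3 -m handwheel '[{"dx":0.027,"dy":0.03,"dz":0,"roll":0.01},{"dx":0.054,"dy":0.06,"dz":0,"roll":0.01},{"dx":0.081,"dy":0.09,"dz":0,"roll":0.01},{"dx":0.108,"dy":0.12,"dz":0,"roll":0.01},{"dx":0.135,"dy":0.15,"dz":0,"roll":0.01},{"dx":0.162,"dy":0.18,"dz":0,"roll":0.01},{"dx":0.189,"dy":0.21,"dz":0,"roll":0.01},{"dx":0.216,"dy":0.24,"dz":0,"roll":0.01},{"dx":0.243,"dy":0.27,"dz":0,"roll":0.01},{"dx":0.27,"dy":0.3,"dz":0,"roll":0.01},{"dx":0.297,"dy":0.33,"dz":0,"roll":0.01},{"dx":0.3235,"dy":0.356,"dz":0,"roll":0.01}]'
python3 -m handwheel '[{"dx":0,"dy":0,"dz":0,"roll":0},{"dx":0,"dy":0,"dz":0,"roll":0}]'
python3 plan.py 0.607 0.0106 0.148 -10.46
```

```text
time: 2.08
position: [0.6103, 0.0051, 0.2386]
orientation: [-2.423, -2.0, 0.0]
ft_force: [0.5, -0.1, 1.1]
gripper_width: 0.998
grasp_force: 0.0
time: 2.25
position: [0.6092, 0.0047, 0.2378]
orientation: [-2.42, -2.001, 0.002]
ft_force: [-0.7, -0.6, -0.9]
gripper_width: 1.001
grasp_force: 0.0
t 2.25 pos [0.6092 0.0047 0.2378] yawy -10.83 w 1.001 gf 0.0 F [-0.7 -0.6 -0.9] tilt [-0.0017  0.0002]
shift [ 0.0054 -0.0031  0.0898]
roll -0.0064
```

```bash
python3 -m handwheel '[{"dx":0.0054,"dy":-0.0031,"dz":0.01,"roll":-0.006},{"dx":0.0054,"dy":-0.0031,"dz":0.03,"roll":-0.006},{"dx":0.0054,"dy":-0.0031,"dz":0.05,"roll":-0.006},{"dx":0.0054,"dy":-0.0031,"dz":0.07,"roll":-0.006},{"dx":0.0054,"dy":-0.0031,"dz":0.08,"roll":-0.006},{"dx":0.0054,"dy":-0.0031,"dz":0.086,"roll":-0.006},{"dx":0.0054,"dy":-0.0031,"dz":0.09,"roll":-0.006},{"dx":0.0054,"dy":-0.0031,"dz":0.09,"roll":-0.006},{"dx":0.0054,"dy":-0.0031,"dz":0.09,"roll":-0.006}]'
python3 plan.py 0.607 0.0106 0.148 -10.46
python3 - <<'E'
from h import *
c=optics.capture("scene"); crop(c,190,100,160,130,5,"pics/g1.png")
E
```

```text
time: 3.0
position: [0.6067, 0.0096, 0.1502]
orientation: [2.416, 2.007, 0.001]
ft_force: [0.1, 0.8, 1.1]
gripper_width: 1.0
grasp_force: 0.0
t 3.00 pos [0.6067 0.0096 0.1502] yawy -10.56 w 1.000 gf 0.0 F [0.1 0.8 1.1] tilt [ 0.0013 -0.0003]
shift [0.001  0.0001 0.0022]
roll -0.0017
```

View pics/g1.png

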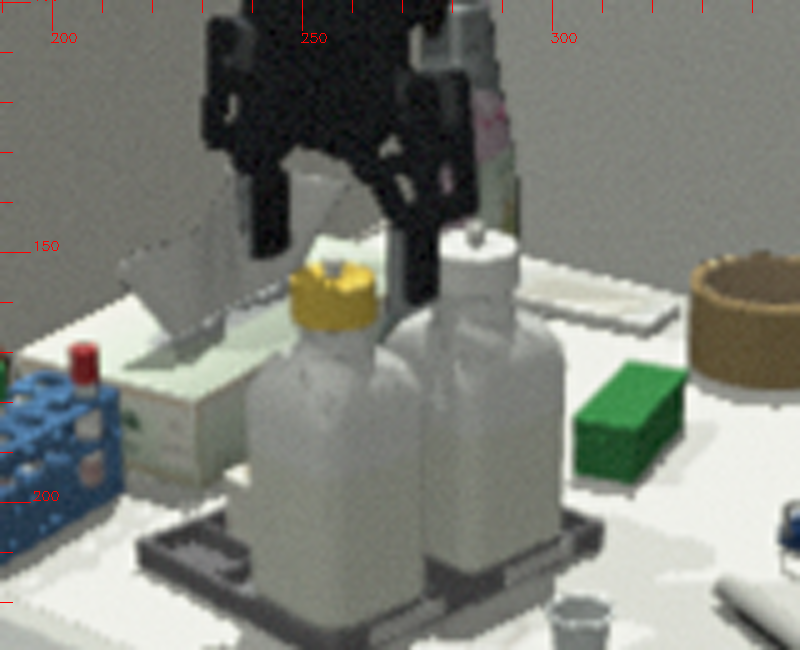

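The fingers straddle the yellow cap (pixels 247–277), still a little above its underside at row 166. Closing 4 mm lower.

```bash
python3 -m handwheel '[{"dx":0.001,"dy":0,"dz":0.004,"roll":0},{"dx":0.001,"dy":0,"dz":0.004,"roll":0}]'
python3 -m handwheel '[{"dx":0,"dy":0,"dz":0,"roll":0},{"dx":0,"dy":0,"dz":0,"roll":0},{"dx":0,"dy":0,"dz":0,"roll":0},{"dx":0,"dy":0,"dz":0,"roll":0},{"dx":0,"dy":0,"dz":0,"roll":0},{"dx":0,"dy":0,"dz":0,"roll":0},{"dx":0,"dy":0,"dz":0,"roll":0},{"dx":0,"dy":0,"dz":0,"roll":0},{"dx":0,"dy":0,"dz":0,"roll":0},{"dx":0,"dy":0,"dz":0,"roll":0}]' 1 40
python3 plan.py
```

```text
time: 3.22
position: [0.6065, 0.011, 0.1451]
orientation: [-2.416, -2.008, -0.0]
ft_force: [0.1, 0.7, -0.5]
gripper_width: 0.999
grasp_force: 0.0
time: 4.05
position: [0.6068, 0.0108, 0.1456]
orientation: [2.416, 2.008, 0.001]
ft_force: [0.3, -0.7, 5.0]
gripper_width: 0.435
grasp_force: 40.3
t 4.05 pos [0.6068 0.0108 0.1456] yawy -10.54 w 0.435 gf 40.3 F [ 0.3 -0.7  5. ] tilt [ 0.0008 -0.0001]
```

```bash
python3 -m handwheel '[{"dx":0,"dy":0,"dz":-0.005,"roll":0},{"dx":0,"dy":0,"dz":-0.015,"roll":0},{"dx":0,"dy":0,"dz":-0.03,"roll":0},{"dx":0,"dy":0,"dz":-0.045,"roll":0},{"dx":0,"dy":0,"dz":-0.06,"roll":0},{"dx":0,"dy":0,"dz":-0.075,"roll":0},{"dx":0,"dy":0,"dz":-0.085,"roll":0},{"dx":0,"dy":0,"dz":-0.09,"roll":0},{"dx":0,"dy":0,"dz":-0.09,"roll":0}]'
python3 plan.py 0.4488 0.2747 0.235 -10.5
```

```text
time: 4.8
position: [0.6067, 0.0109, 0.2362]
orientation: [2.415, 2.007, 0.001]
ft_force: [-0.3, 0.3, -3.9]
gripper_width: 0.434
grasp_force: 40.8
t 4.80 pos [0.6067 0.0109 0.2362] yawy -10.54 w 0.434 gf 40.8 F [-0.3  0.3 -3.9] tilt [ 0.0011 -0.0002]
shift [ 0.2305 -0.2035  0.0009]
roll -0.0007
```

```bash
python3 -m handwheel '[{"dx":0.007,"dy":-0.006,"dz":0,"roll":0},{"dx":0.023,"dy":-0.02,"dz":0,"roll":0},{"dx":0.046,"dy":-0.041,"dz":0,"roll":0},{"dx":0.071,"dy":-0.063,"dz":0,"roll":0},{"dx":0.099,"dy":-0.0875,"dz":0,"roll":0},{"dx":0.127,"dy":-0.112,"dz":0,"roll":0},{"dx":0.154,"dy":-0.136,"dz":0,"roll":0},{"dx":0.18,"dy":-0.159,"dz":0,"roll":0},{"dx":0.203,"dy":-0.179,"dz":0,"roll":0},{"dx":0.219,"dy":-0.193,"dz":0,"roll":0},{"dx":0.228,"dy":-0.2015,"dz":0,"roll":0},{"dx":0.2305,"dy":-0.2035,"dz":0,"roll":0}]'
python3 -m handwheel '[{"dx":0,"dy":0,"dz":0.005,"roll":0},{"dx":0,"dy":0,"dz":0.02,"roll":0},{"dx":0,"dy":0,"dz":0.04,"roll":0},{"dx":0,"dy":0,"dz":0.06,"roll":0},{"dx":0,"dy":0,"dz":0.072,"roll":0},{"dx":0,"dy":0,"dz":0.076,"roll":0},{"dx":0,"dy":0,"dz":0.076,"roll":0},{"dx":0,"dy":0,"dz":0.076,"roll":0}]'
python3 plan.py 0.4488 0.2747 0.1435 -10.5
```

```text
time: 5.8
position: [0.4471, 0.2761, 0.2347]
orientation: [-2.413, -2.01, 0.002]
ft_force: [-0.1, 0.1, -3.4]
gripper_width: 0.438
grasp_force: 40.9
time: 6.47
position: [0.4493, 0.2742, 0.1597]
orientation: [2.417, 2.007, 0.001]
ft_force: [0.5, 0.1, -3.0]
gripper_width: 0.431
grasp_force: 40.8
t 6.47 pos [0.4493 0.2742 0.1597] yawy -10.60 w 0.431 gf 40.8 F [ 0.5  0.1 -3. ] tilt [0.0006 0.0001]
shift [ 0.0004 -0.0006  0.0162]
roll -0.0017
```

```bash
python3 -m handwheel '[{"dx":0,"dy":0,"dz":0.005,"roll":0},{"dx":0,"dy":0,"dz":0.01,"roll":0},{"dx":0,"dy":0,"dz":0.013,"roll":0},{"dx":0,"dy":0,"dz":0.0145,"roll":0},{"dx":0,"dy":0,"dz":0.016,"roll":0},{"dx":0,"dy":0,"dz":0.016,"roll":0},{"dx":0,"dy":0,"dz":0.016,"roll":0}]'
```

```text
time: 7.05
position: [0.4487, 0.2747, 0.1434]
orientation: [2.416, 2.008, 0.0]
ft_force: [0.3, 1.2, -3.8]
gripper_width: 0.431
grasp_force: 40.9
```

```bash
python3 -m handwheel '[{"dx":0,"dy":0,"dz":0.001,"roll":0},{"dx":0,"dy":0,"dz":0.001,"roll":0},{"dx":0,"dy":0,"dz":0.001,"roll":0}]'
```

```text
time: 7.3
position: [0.449, 0.2748, 0.1431]
orientation: [2.416, 2.008, 0.002]
ft_force: [-0.1, -0.2, 5.4]
gripper_width: 0.437
grasp_force: 41.5
```

```bash
python3 -m handwheel '[{"dx":0,"dy":0,"dz":0.001,"roll":0},{"dx":0,"dy":0,"dz":0.001,"roll":0},{"dx":0,"dy":0,"dz":0.001,"roll":0}]'
```

```text
time: 7.55
position: [0.4494, 0.2749, 0.143]
orientation: [2.415, 2.007, 0.004]
ft_force: [-1.5, -1.3, 12.2]
gripper_width: 0.439
grasp_force: 42.3
```

```bash
python3 -m handwheel '[{"dx":0,"dy":0,"dz":-0.001,"roll":0},{"dx":0,"dy":0,"dz":-0.001,"roll":0},{"dx":0,"dy":0,"dz":-0.001,"roll":0},{"dx":0,"dy":0,"dz":-0.001,"roll":0},{"dx":0,"dy":0,"dz":-0.001,"roll":0},{"dx":0,"dy":0,"dz":-0.001,"roll":0}]' -1
python3 -m handwheel '[{"dx":0,"dy":0,"dz":-0.01,"roll":0},{"dx":0,"dy":0,"dz":-0.03,"roll":0},{"dx":0,"dy":0,"dz":-0.06,"roll":0},{"dx":0,"dy":0,"dz":-0.09,"roll":0},{"dx":0,"dy":0,"dz":-0.09,"roll":0},{"dx":0,"dy":0,"dz":-0.09,"roll":0}]'
python3 plan.py 0.5891 -0.07 0.235 -10.5
python3 - <<'E'
from h import *
c=optics.capture("scene"); cv2.imwrite("pics/s2.png",c["img"][:,:,::-1])
print(proj(c,[[.449,.2747,.0025],[.449,.2747,.1655]]))
E
```

```text
time: 8.05
position: [0.4486, 0.2747, 0.1421]
orientation: [-2.416, -2.008, 0.0]
ft_force: [0.0, 0.4, -1.0]
gripper_width: 1.001
grasp_force: 0.0
time: 8.55
position: [0.4491, 0.2749, 0.2342]
orientation: [2.415, 2.007, 0.005]
ft_force: [-0.6, -0.1, -0.4]
gripper_width: 0.999
grasp_force: 0.0
t 8.55 pos [0.4491 0.2749 0.2342] yawy -10.54 w 0.999 gf 0.0 F [-0.6 -0.1 -0.4] tilt [0.0034 0.0012]
shift [-0.3135  0.2007 -0.0008]
roll -0.0007
[[236.66995519 303.62197179]
 [233.03986233 219.84489109]]
```

View pics/s2.png

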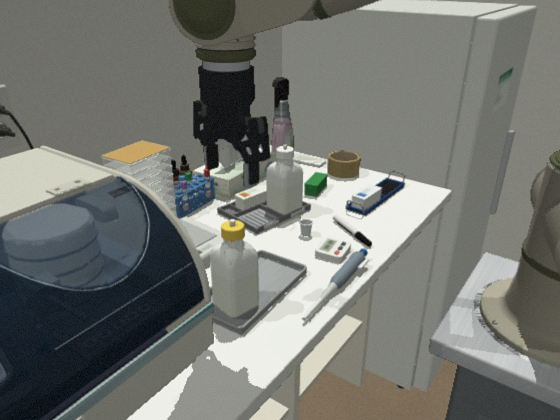

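The yellow bottle stands upright in the tray (cap at pixel (233,228)), as projected. Now on to the white one.

```bash
python3 -m handwheel '[{"dx":-0.02,"dy":0.013,"dz":0,"roll":0},{"dx":-0.05,"dy":0.032,"dz":0,"roll":0},{"dx":-0.08,"dy":0.051,"dz":0,"roll":0},{"dx":-0.11,"dy":0.07,"dz":0,"roll":0},{"dx":-0.14,"dy":0.09,"dz":0,"roll":0},{"dx":-0.17,"dy":0.109,"dz":0,"roll":0},{"dx":-0.2,"dy":0.128,"dz":0,"roll":0},{"dx":-0.23,"dy":0.147,"dz":0,"roll":0},{"dx":-0.26,"dy":0.166,"dz":0,"roll":0},{"dx":-0.29,"dy":0.186,"dz":0,"roll":0},{"dx":-0.31,"dy":0.199,"dz":0,"roll":0},{"dx":-0.3135,"dy":0.2007,"dz":0,"roll":0}]'
python3 -m handwheel '[{"dx":0,"dy":0,"dz":0.01,"roll":0},{"dx":0,"dy":0,"dz":0.03,"roll":0},{"dx":0,"dy":0,"dz":0.05,"roll":0},{"dx":0,"dy":0,"dz":0.07,"roll":0},{"dx":0,"dy":0,"dz":0.08,"roll":0},{"dx":0,"dy":0,"dz":0.08,"roll":0},{"dx":0,"dy":0,"dz":0.08,"roll":0}]'
python3 plan.py 0.5891 -0.07 0.1405 -10.5
```

```text
time: 9.6
position: [0.589, -0.0738, 0.2303]
orientation: [-2.418, -2.002, 0.003]
ft_force: [-0.3, -0.2, 0.1]
gripper_width: 0.997
grasp_force: 0.0
time: 10.18
position: [0.5884, -0.0694, 0.1523]
orientation: [-2.415, -2.009, 0.0]
ft_force: [-0.6, 0.5, 0.7]
gripper_width: 0.998
grasp_force: 0.0
t 10.18 pos [ 0.5884 -0.0694  0.1523] yawy -10.49 w 0.998 gf 0.0 F [-0.6  0.5  0.7] tilt [-0.0006  0.0003]
shift [-0.0005  0.0008  0.0118]
roll 0.0001
```

```bash
python3 -m handwheel '[{"dx":0,"dy":0.0008,"dz":0.006,"roll":0},{"dx":0,"dy":0.0008,"dz":0.012,"roll":0},{"dx":0,"dy":0.0008,"dz":0.012,"roll":0}]'
python3 -m handwheel '[{"dx":0,"dy":0,"dz":0,"roll":0},{"dx":0,"dy":0,"dz":0,"roll":0},{"dx":0,"dy":0,"dz":0,"roll":0},{"dx":0,"dy":0,"dz":0,"roll":0},{"dx":0,"dy":0,"dz":0,"roll":0},{"dx":0,"dy":0,"dz":0,"roll":0},{"dx":0,"dy":0,"dz":0,"roll":0},{"dx":0,"dy":0,"dz":0,"roll":0},{"dx":0,"dy":0,"dz":0,"roll":0}]' 1 40
python3 -m handwheel '[{"dx":0,"dy":0,"dz":-0.005,"roll":0},{"dx":0,"dy":0,"dz":-0.015,"roll":0},{"dx":0,"dy":0,"dz":-0.03,"roll":0},{"dx":0,"dy":0,"dz":-0.045,"roll":0},{"dx":0,"dy":0,"dz":-0.06,"roll":0},{"dx":0,"dy":0,"dz":-0.075,"roll":0},{"dx":0,"dy":0,"dz":-0.085,"roll":0},{"dx":0,"dy":0,"dz":-0.09,"roll":0},{"dx":0,"dy":0,"dz":-0.09,"roll":0}]'
python3 plan.py 0.4532 0.1787 0.23 -10.5
```

```text
time: 10.43
position: [0.5891, -0.0702, 0.1395]
orientation: [-2.415, -2.007, 0.001]
ft_force: [-1.1, 0.5, 0.8]
gripper_width: 1.0
grasp_force: 0.0
time: 11.18
position: [0.5897, -0.0705, 0.1408]
orientation: [2.415, 2.007, 0.001]
ft_force: [0.2, -0.0, 5.5]
gripper_width: 0.468
grasp_force: 40.5
time: 11.93
position: [0.5896, -0.0704, 0.2312]
orientation: [2.415, 2.007, 0.001]
ft_force: [-0.7, -0.6, -2.9]
gripper_width: 0.469
grasp_force: 40.9
t 11.93 pos [ 0.5896 -0.0704  0.2312] yawy -10.54 w 0.469 gf 40.9 F [-0.7 -0.6 -2.9] tilt [ 0.0013 -0.0004]
shift [ 0.22   -0.1797  0.0009]
roll -0.0007
```

```bash
python3 -m handwheel '[{"dx":0.007,"dy":-0.006,"dz":0,"roll":0},{"dx":0.022,"dy":-0.018,"dz":0,"roll":0},{"dx":0.044,"dy":-0.036,"dz":0,"roll":0},{"dx":0.068,"dy":-0.056,"dz":0,"roll":0},{"dx":0.095,"dy":-0.077,"dz":0,"roll":0},{"dx":0.121,"dy":-0.099,"dz":0,"roll":0},{"dx":0.147,"dy":-0.12,"dz":0,"roll":0},{"dx":0.172,"dy":-0.14,"dz":0,"roll":0},{"dx":0.194,"dy":-0.158,"dz":0,"roll":0},{"dx":0.209,"dy":-0.171,"dz":0,"roll":0},{"dx":0.218,"dy":-0.178,"dz":0,"roll":0},{"dx":0.22,"dy":-0.1797,"dz":0,"roll":0}]'
python3 -m handwheel '[{"dx":0,"dy":0,"dz":0.005,"roll":0},{"dx":0,"dy":0,"dz":0.02,"roll":0},{"dx":0,"dy":0,"dz":0.04,"roll":0},{"dx":0,"dy":0,"dz":0.06,"roll":0},{"dx":0,"dy":0,"dz":0.075,"roll":0},{"dx":0,"dy":0,"dz":0.082,"roll":0},{"dx":0,"dy":0,"dz":0.085,"roll":0},{"dx":0,"dy":0,"dz":0.085,"roll":0},{"dx":0,"dy":0,"dz":0.085,"roll":0}]'
python3 plan.py 0.4532 0.1787 0.1385 -10.5
```

```text
time: 12.93
position: [0.4517, 0.1802, 0.2298]
orientation: [-2.413, -2.01, 0.001]
ft_force: [-0.0, 0.6, -3.5]
gripper_width: 0.471
grasp_force: 41.1
time: 13.68
position: [0.4536, 0.1785, 0.1459]
orientation: [2.416, 2.007, 0.002]
ft_force: [-0.4, -0.8, -2.8]
gripper_width: 0.47
grasp_force: 41.0
t 13.68 pos [0.4536 0.1785 0.1459] yawy -10.57 w 0.470 gf 41.0 F [-0.4 -0.8 -2.8] tilt [0.0012 0.0001]
shift [ 0.0001 -0.0004  0.0074]
roll -0.0012
```

```bash
python3 -m handwheel '[{"dx":0,"dy":0,"dz":0.003,"roll":0},{"dx":0,"dy":0,"dz":0.006,"roll":0},{"dx":0,"dy":0,"dz":0.007,"roll":0},{"dx":0,"dy":0,"dz":0.0075,"roll":0},{"dx":0,"dy":0,"dz":0.0075,"roll":0}]'
```

```text
time: 14.1
position: [0.4532, 0.1788, 0.1383]
orientation: [2.416, 2.008, 0.001]
ft_force: [-0.3, -1.1, 2.9]
gripper_width: 0.468
grasp_force: 41.6
```

```bash
python3 -m handwheel '[{"dx":0,"dy":0,"dz":0.001,"roll":0},{"dx":0,"dy":0,"dz":0.001,"roll":0},{"dx":0,"dy":0,"dz":0.001,"roll":0}]'
```

```text
time: 14.35
position: [0.4536, 0.1788, 0.1382]
orientation: [2.415, 2.007, 0.003]
ft_force: [-1.8, -1.7, 10.7]
gripper_width: 0.464
grasp_force: 42.4
```

```bash
python3 -m handwheel '[{"dx":0,"dy":0,"dz":-0.001,"roll":0},{"dx":0,"dy":0,"dz":-0.001,"roll":0},{"dx":0,"dy":0,"dz":-0.001,"roll":0},{"dx":0,"dy":0,"dz":-0.001,"roll":0},{"dx":0,"dy":0,"dz":-0.001,"roll":0},{"dx":0,"dy":0,"dz":-0.001,"roll":0}]' -1
python3 -m handwheel '[{"dx":0,"dy":0,"dz":-0.01,"roll":0},{"dx":0,"dy":0,"dz":-0.03,"roll":0},{"dx":0,"dy":0,"dz":-0.06,"roll":0},{"dx":0,"dy":0,"dz":-0.09,"roll":0},{"dx":0,"dy":0,"dz":-0.09,"roll":0},{"dx":0,"dy":0,"dz":-0.09,"roll":0}]'
python3 plan.py
python3 - <<'E'
from h import *
c=optics.capture("top"); crop(c,260,118,110,85,7,"pics/st2.png")
E
```

```text
time: 14.85
position: [0.453, 0.1788, 0.1377]
orientation: [-2.416, -2.008, 0.0]
ft_force: [0.4, 1.1, 0.5]
gripper_width: 0.999
grasp_force: 0.0
time: 15.35
position: [0.4535, 0.1789, 0.2296]
orientation: [2.415, 2.007, 0.005]
ft_force: [0.1, 0.4, -0.5]
gripper_width: 1.002
grasp_force: 0.0
t 15.35 pos [0.4535 0.1789 0.2296] yawy -10.54 w 1.002 gf 0.0 F [ 0.1  0.4 -0.5] tilt [0.0036 0.0005]
```

View pics/st2.png

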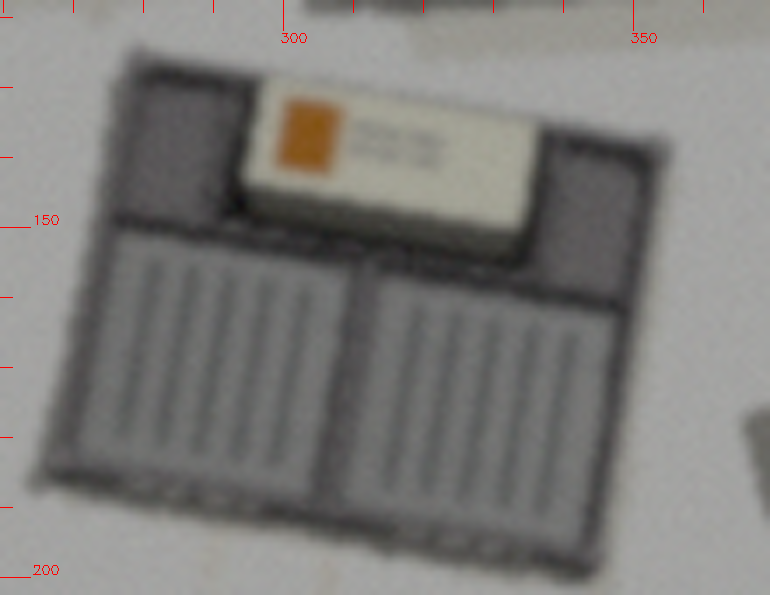

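With the bottles gone, the orange box's top shows with corners near crop (262,78), (542,122), (525,228), (245,185), and both front bays are empty.

```bash
python3 - <<'E'
from fit import *
np.set_printoptions(precision=4,suppress=True)
c=optics.capture("top")
S=lambda p:px(p,260,118,7)
m,a,r=rect(c,S([(133,57),(667,145),(597,572),(47,472)]),.015,.138,.172); print("station",m,a,r)
b,ab,rb=rect(c,S([(262,78),(542,122),(525,228),(245,185)]),.037,.035,.085); print("orange",b,np.degrees(ab),rb)
R=np.array([[np.cos(a),-np.sin(a)],[np.sin(a),np.cos(a)]])
print((b-m)@R, "back bay",m+R@[.0415,0], "yaw",np.degrees(a))
mc,ac=np.array([.4393,-.2607]),-.0338
Rc=np.array([[np.cos(ac),-np.sin(ac)],[np.sin(ac),np.cos(ac)]])
print("carrier bays",mc+Rc@[0,.0525],mc+Rc@[0,-.0525])
E
python3 plan.py 0.665 -0.046 0.15 -10.5
```

```text
station [ 0.6207 -0.0339] -0.18569262693813002 [1.1958 0.8763 0.7563 0.4835]
orange [ 0.6633 -0.0436] -9.653288623422428 [0.9959 0.9257 0.692  0.5152]
[ 0.0437 -0.0017] back bay [ 0.6614 -0.0416] yaw -10.639403810252148
carrier bays [ 0.4411 -0.2082] [ 0.4375 -0.3132]
t 15.45 pos [0.4526 0.1787 0.2273] yawy -10.54 w 1.000 gf 0.0 F [ 0.4  0.3 -0.4] tilt [-0.001  -0.0001]
shift [-0.1821  0.25    0.0771]
roll -0.0007
```

```bash
python3 -m handwheel '[{"dx":-0.01,"dy":0.013,"dz":0,"roll":0},{"dx":-0.028,"dy":0.039,"dz":0,"roll":0},{"dx":-0.047,"dy":0.065,"dz":0,"roll":0},{"dx":-0.066,"dy":0.091,"dz":0,"roll":0},{"dx":-0.085,"dy":0.117,"dz":0,"roll":0},{"dx":-0.104,"dy":0.143,"dz":0,"roll":0},{"dx":-0.123,"dy":0.169,"dz":0,"roll":0},{"dx":-0.142,"dy":0.195,"dz":0,"roll":0},{"dx":-0.161,"dy":0.221,"dz":0,"roll":0},{"dx":-0.175,"dy":0.24,"dz":0.02,"roll":0},{"dx":-0.18,"dy":0.248,"dz":0.05,"roll":0},{"dx":-0.18,"dy":0.248,"dz":0.077,"roll":0}]'
python3 -m handwheel '[{"dx":0,"dy":0,"dz":0.01,"roll":0},{"dx":0,"dy":0,"dz":0.03,"roll":0},{"dx":0,"dy":0,"dz":0.05,"roll":0},{"dx":0,"dy":0,"dz":0.06,"roll":0},{"dx":0,"dy":0,"dz":0.06,"roll":0},{"dx":0,"dy":0,"dz":0.06,"roll":0}]'
python3 plan.py 0.6633 -0.0436 0.027 -10.2
```

```text
time: 16.45
position: [0.6642, -0.0455, 0.1475]
orientation: [-2.417, -2.004, 0.002]
ft_force: [-0.1, -0.0, -0.3]
gripper_width: 1.003
grasp_force: 0.0
time: 16.95
position: [0.664, -0.0434, 0.0913]
orientation: [-2.416, -2.008, -0.0]
ft_force: [0.4, -0.6, 0.3]
gripper_width: 0.999
grasp_force: 0.0
t 16.95 pos [ 0.664  -0.0434  0.0913] yawy -10.53 w 0.999 gf 0.0 F [ 0.4 -0.6  0.3] tilt [0. 0.]
shift [-0.0003 -0.0006  0.0643]
roll -0.0057
```

```bash
python3 -m handwheel '[{"dx":0,"dy":-0.0006,"dz":0.015,"roll":-0.005},{"dx":0,"dy":-0.0006,"dz":0.035,"roll":-0.005},{"dx":0,"dy":-0.0006,"dz":0.05,"roll":-0.005},{"dx":0,"dy":-0.0006,"dz":0.06,"roll":-0.005},{"dx":0,"dy":-0.0006,"dz":0.064,"roll":-0.005},{"dx":0,"dy":-0.0006,"dz":0.064,"roll":-0.005},{"dx":0,"dy":-0.0006,"dz":0.064,"roll":-0.005}]'
python3 -m handwheel '[{"dx":0,"dy":0,"dz":0,"roll":0},{"dx":0,"dy":0,"dz":0,"roll":0},{"dx":0,"dy":0,"dz":0,"roll":0},{"dx":0,"dy":0,"dz":0,"roll":0},{"dx":0,"dy":0,"dz":0,"roll":0},{"dx":0,"dy":0,"dz":0,"roll":0},{"dx":0,"dy":0,"dz":0,"roll":0},{"dx":0,"dy":0,"dz":0,"roll":0},{"dx":0,"dy":0,"dz":0,"roll":0},{"dx":0,"dy":0,"dz":0,"roll":0}]' 1 30
python3 plan.py
```

```text
time: 17.53
position: [0.6639, -0.0436, 0.028]
orientation: [2.41, 2.013, 0.002]
ft_force: [-0.1, 0.7, 0.6]
gripper_width: 0.999
grasp_force: 0.0
time: 18.37
position: [0.6635, -0.0435, 0.0273]
orientation: [2.411, 2.014, 0.001]
ft_force: [0.1, -0.0, 5.6]
gripper_width: 0.401
grasp_force: 31.9
t 18.37 pos [ 0.6635 -0.0435  0.0273] yawy -10.26 w 0.401 gf 31.9 F [ 0.1 -0.   5.6] tilt [ 0.0008 -0.0002]
```

```bash
python3 -m handwheel '[{"dx":0,"dy":0,"dz":-0.005,"roll":0},{"dx":0,"dy":0,"dz":-0.015,"roll":0},{"dx":0,"dy":0,"dz":-0.035,"roll":0},{"dx":0,"dy":0,"dz":-0.055,"roll":0},{"dx":0,"dy":0,"dz":-0.075,"roll":0},{"dx":0,"dy":0,"dz":-0.095,"roll":0},{"dx":0,"dy":0,"dz":-0.105,"roll":0},{"dx":0,"dy":0,"dz":-0.105,"roll":0},{"dx":0,"dy":0,"dz":-0.105,"roll":0}]'
python3 plan.py 0.4375 -0.3132 0.13 -1.94
```

```text
time: 19.12
position: [0.6631, -0.0434, 0.1315]
orientation: [-2.411, -2.014, 0.0]
ft_force: [-0.8, 0.7, -1.7]
gripper_width: 0.401
grasp_force: 31.2
t 19.12 pos [ 0.6631 -0.0434  0.1315] yawy -10.26 w 0.401 gf 31.2 F [-0.8  0.7 -1.7] tilt [-0.0003  0.0001]
shift [-0.3057 -0.1739  0.0015]
roll -0.1452
```

```bash
python3 -m handwheel '[{"dx":-0.009,"dy":-0.005,"dz":0,"roll":-0.01},{"dx":-0.031,"dy":-0.017,"dz":0,"roll":-0.02},{"dx":-0.061,"dy":-0.035,"dz":0,"roll":-0.03},{"dx":-0.095,"dy":-0.054,"dz":0,"roll":-0.045},{"dx":-0.131,"dy":-0.075,"dz":0,"roll":-0.06},{"dx":-0.168,"dy":-0.096,"dz":0,"roll":-0.08},{"dx":-0.205,"dy":-0.116,"dz":0,"roll":-0.1},{"dx":-0.238,"dy":-0.136,"dz":0,"roll":-0.115},{"dx":-0.269,"dy":-0.153,"dz":0,"roll":-0.13},{"dx":-0.29,"dy":-0.165,"dz":0,"roll":-0.14},{"dx":-0.303,"dy":-0.172,"dz":0,"roll":-0.145},{"dx":-0.3057,"dy":-0.1739,"dz":0,"roll":-0.145}]'
python3 -m handwheel '[{"dx":0,"dy":0,"dz":0.005,"roll":0},{"dx":0,"dy":0,"dz":0.02,"roll":0},{"dx":0,"dy":0,"dz":0.04,"roll":0},{"dx":0,"dy":0,"dz":0.055,"roll":0},{"dx":0,"dy":0,"dz":0.06,"roll":0},{"dx":0,"dy":0,"dz":0.06,"roll":0},{"dx":0,"dy":0,"dz":0.06,"roll":0}]'
python3 plan.py 0.4375 -0.3132 0.0255 -1.94
python3 - <<'E'
from h import *
c=optics.capture("top"); crop(c,355,200,130,80,6,"pics/ca2.png")
E
```

```text
time: 20.12
position: [0.4353, -0.3149, 0.1307]
orientation: [-2.26, -2.179, 0.001]
ft_force: [-0.2, -0.2, -1.4]
gripper_width: 0.401
grasp_force: 31.1
time: 20.7
position: [0.4381, -0.3128, 0.072]
orientation: [-2.258, -2.184, -0.0]
ft_force: [0.2, 0.0, -1.3]
gripper_width: 0.404
grasp_force: 31.1
t 20.70 pos [ 0.4381 -0.3128  0.072 ] yawy -1.90 w 0.404 gf 31.1 F [ 0.2  0.  -1.3] tilt [0.     0.0001]
shift [-0.0004 -0.0006  0.0465]
roll 0.0007
```

View pics/ca2.png

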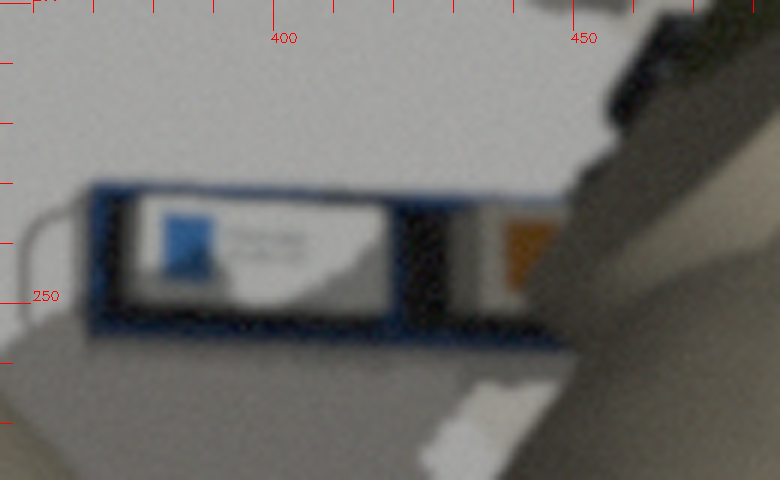

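The orange box hangs over the -y bay, its left end at crop x≈450 (pixel 430). I'll check that against the projection.

```bash
python3 - <<'E'
from h import *
c=optics.capture("top")
print(proj(c,[[.4381+.0175,-.2715,.082],[.4381-.0175,-.2705,.082]]).round(1), "bay rib edge",proj(c,[[.46,-.263,.012],[.418,-.262,.012]]).round(1))
E
```

```text
[[435.1 233.2]
 [435.6 251.2]] bay rib edge [[420.3 235. ]
 [420.8 255. ]]
```

The top edge is predicted at 435 and the lighter strip to 430 is the visible side face, so they match. Lowering.

```bash
python3 -m handwheel '[{"dx":-0.0004,"dy":-0.0006,"dz":0.005,"roll":0},{"dx":-0.0004,"dy":-0.0006,"dz":0.015,"roll":0},{"dx":-0.0004,"dy":-0.0006,"dz":0.025,"roll":0},{"dx":-0.0004,"dy":-0.0006,"dz":0.033,"roll":0},{"dx":-0.0004,"dy":-0.0006,"dz":0.039,"roll":0},{"dx":-0.0004,"dy":-0.0006,"dz":0.043,"roll":0},{"dx":-0.0004,"dy":-0.0006,"dz":0.0455,"roll":0},{"dx":-0.0004,"dy":-0.0006,"dz":0.0455,"roll":0},{"dx":-0.0004,"dy":-0.0006,"dz":0.0455,"roll":0}]'
```

```text
time: 21.55
position: [0.4372, -0.3138, 0.0264]
orientation: [2.259, 2.183, -0.0]
ft_force: [1.0, 0.2, -1.4]
gripper_width: 0.409
grasp_force: 31.1
```

```bash
python3 -m handwheel '[{"dx":0,"dy":0,"dz":0.0008,"roll":0},{"dx":0,"dy":0,"dz":0.0008,"roll":0},{"dx":0,"dy":0,"dz":0.0008,"roll":0}]'
```

```text
time: 21.8
position: [0.4372, -0.3137, 0.0257]
orientation: [2.259, 2.183, 0.0]
ft_force: [0.3, -0.8, -1.4]
gripper_width: 0.405
grasp_force: 31.1
```

```bash
python3 -m handwheel '[{"dx":0,"dy":0,"dz":0.001,"roll":0},{"dx":0,"dy":0,"dz":0.001,"roll":0},{"dx":0,"dy":0,"dz":0.001,"roll":0}]'
```

```text
time: 22.05
position: [0.4372, -0.3138, 0.0253]
orientation: [2.258, 2.183, -0.0]
ft_force: [-2.8, 1.8, 6.0]
gripper_width: 0.406
grasp_force: 32.1
```

```bash
python3 -m handwheel '[{"dx":0,"dy":0,"dz":-0.0005,"roll":0},{"dx":0,"dy":0,"dz":-0.0005,"roll":0},{"dx":0,"dy":0,"dz":-0.0005,"roll":0},{"dx":0,"dy":0,"dz":-0.0005,"roll":0},{"dx":0,"dy":0,"dz":-0.0005,"roll":0},{"dx":0,"dy":0,"dz":-0.0005,"roll":0},{"dx":0,"dy":0,"dz":-0.0005,"roll":0}]' -1
python3 -m handwheel '[{"dx":0,"dy":0,"dz":-0.01,"roll":0},{"dx":0,"dy":0,"dz":-0.03,"roll":0},{"dx":0,"dy":0,"dz":-0.06,"roll":0},{"dx":0,"dy":0,"dz":-0.07,"roll":0},{"dx":0,"dy":0,"dz":-0.07,"roll":0},{"dx":0,"dy":0,"dz":-0.07,"roll":0}]'
python3 plan.py 0.4432 -0.2102 0.0955 -2.8
```

```text
time: 22.63
position: [0.4371, -0.3137, 0.0249]
orientation: [-2.259, -2.183, -0.0]
ft_force: [0.4, -0.6, 0.4]
gripper_width: 1.0
grasp_force: 0.0
time: 23.13
position: [0.437, -0.3136, 0.0951]
orientation: [2.258, 2.183, -0.0]
ft_force: [-0.6, 0.3, -0.7]
gripper_width: 0.999
grasp_force: 0.0
t 23.13 pos [ 0.437  -0.3136  0.0951] yawy -1.95 w 0.999 gf 0.0 F [-0.6  0.3 -0.7] tilt [ 0.0003 -0.0004]
shift [ 0.1036  0.0026 -0.0005]
roll 0.0149
```

```bash
python3 -m handwheel '[{"dx":0.02,"dy":0.0026,"dz":-0.02,"roll":0.015},{"dx":0.05,"dy":0.0026,"dz":-0.05,"roll":0.015},{"dx":0.08,"dy":0.0026,"dz":-0.05,"roll":0.015},{"dx":0.11,"dy":0.0026,"dz":-0.05,"roll":0.015},{"dx":0.14,"dy":0.0026,"dz":-0.05,"roll":0.015},{"dx":0.17,"dy":0.0026,"dz":-0.05,"roll":0.015},{"dx":0.2,"dy":0.0026,"dz":-0.05,"roll":0.015},{"dx":0.23,"dy":0.0026,"dz":-0.05,"roll":0.015},{"dx":0.25,"dy":0.0026,"dz":-0.05,"roll":0.015},{"dx":0.25,"dy":0.0026,"dz":-0.05,"roll":0.015},{"dx":0.25,"dy":0.0026,"dz":-0.05,"roll":0.015}]'
python3 - <<'E'
from h import *
c=optics.capture("top"); crop(c,355,200,130,80,6,"pics/ca3.png")
E
```

```text
time: 24.05
position: [0.4478, -0.0633, 0.144]
orientation: [-2.272, -2.167, 0.002]
ft_force: [-0.4, 0.3, 0.3]
gripper_width: 0.999
grasp_force: 0.0
```

View pics/ca3.png

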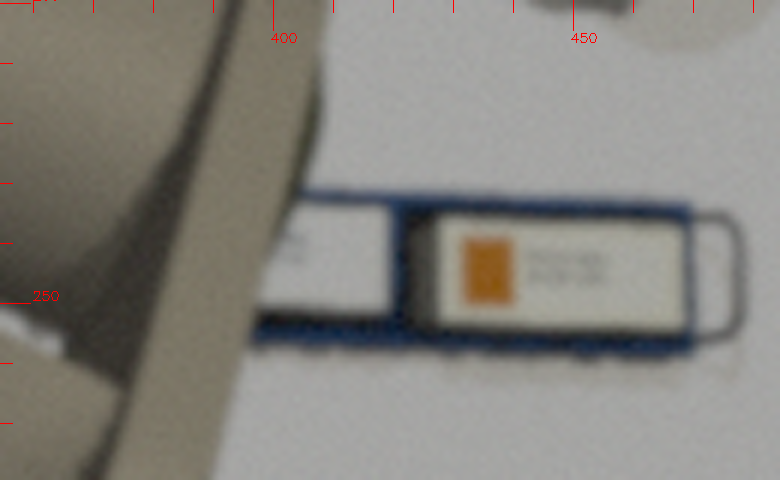

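The orange box lies in the right bay with top corners near crop (437,213), (688,221), (683,333), (437,328).

```bash
python3 - <<'E'
from fit import *
np.set_printoptions(precision=4,suppress=True)
c=optics.capture("top"); C=lambda p:px(p,355,200,6)
b,a,r=rect(c,C([(437,213),(688,221),(683,333),(437,328)]),.035,.035,.085); print(b,a,r)
ac=-.0338;Rc=np.array([[np.cos(ac),-np.sin(ac)],[np.sin(ac),np.cos(ac)]]); print((b-[.4393,-.2607])@Rc)
print(((np.array([.4432,-.2102]))-[.4393,-.2607])@Rc)
E
python3 plan.py 0.4432 -0.2102 0.11 -2.6
```

```text
[ 0.4363 -0.3128] -0.040895710393440345 [1.8726 2.9442 1.622  2.6711]
[-0.0012 -0.0522]
[0.0022 0.0506]
t 24.15 pos [ 0.448  -0.0645  0.1443] yawy -2.84 w 1.004 gf 0.0 F [-0.3 -0.8 -0.6] tilt [-0.0011  0.0003]
shift [-0.1457  0.0024  0.0343]
roll -0.0041
```

Step 2 is within 2 mm. Next, grip the blue box.

```bash
python3 -m handwheel '[{"dx":-0.03,"dy":0.0024,"dz":0,"roll":0},{"dx":-0.06,"dy":0.0024,"dz":0.01,"roll":0},{"dx":-0.09,"dy":0.0024,"dz":0.02,"roll":0},{"dx":-0.12,"dy":0.0024,"dz":0.03,"roll":0},{"dx":-0.14,"dy":0.0024,"dz":0.034,"roll":0},{"dx":-0.1457,"dy":0.0024,"dz":0.034,"roll":0},{"dx":-0.1457,"dy":0.0024,"dz":0.05,"roll":0},{"dx":-0.1457,"dy":0.0024,"dz":0.07,"roll":0},{"dx":-0.1457,"dy":0.0024,"dz":0.08,"roll":0},{"dx":-0.1457,"dy":0.0024,"dz":0.08,"roll":0},{"dx":-0.1457,"dy":0.0024,"dz":0.08,"roll":0}]'
python3 plan.py 0.4432 -0.2102 0.0255 -2.6
```

```text
time: 25.07
position: [0.4434, -0.2095, 0.0651]
orientation: [-2.275, -2.166, 0.0]
ft_force: [-0.1, 0.2, 0.9]
gripper_width: 1.001
grasp_force: 0.0
t 25.07 pos [ 0.4434 -0.2095  0.0651] yawy -2.81 w 1.001 gf 0.0 F [-0.1  0.2  0.9] tilt [-0.0005  0.0004]
shift [-0.0007 -0.0002  0.0396]
roll -0.0037
```

```bash
python3 -m handwheel '[{"dx":-0.0007,"dy":0,"dz":0.015,"roll":0},{"dx":-0.0007,"dy":0,"dz":0.028,"roll":0},{"dx":-0.0007,"dy":0,"dz":0.036,"roll":0},{"dx":-0.0007,"dy":0,"dz":0.0395,"roll":0},{"dx":-0.0007,"dy":0,"dz":0.0395,"roll":0},{"dx":-0.0007,"dy":0,"dz":0.0395,"roll":0}]'
python3 -m handwheel '[{"dx":0,"dy":0,"dz":0,"roll":0},{"dx":0,"dy":0,"dz":0,"roll":0},{"dx":0,"dy":0,"dz":0,"roll":0},{"dx":0,"dy":0,"dz":0,"roll":0},{"dx":0,"dy":0,"dz":0,"roll":0},{"dx":0,"dy":0,"dz":0,"roll":0},{"dx":0,"dy":0,"dz":0,"roll":0},{"dx":0,"dy":0,"dz":0,"roll":0},{"dx":0,"dy":0,"dz":0,"roll":0},{"dx":0,"dy":0,"dz":0,"roll":0}]' 1 30
python3 -m handwheel '[{"dx":0,"dy":0,"dz":-0.005,"roll":0},{"dx":0,"dy":0,"dz":-0.015,"roll":0},{"dx":0,"dy":0,"dz":-0.035,"roll":0},{"dx":0,"dy":0,"dz":-0.055,"roll":0},{"dx":0,"dy":0,"dz":-0.075,"roll":0},{"dx":0,"dy":0,"dz":-0.095,"roll":0},{"dx":0,"dy":0,"dz":-0.105,"roll":0},{"dx":0,"dy":0,"dz":-0.105,"roll":0},{"dx":0,"dy":0,"dz":-0.105,"roll":0}]'
python3 plan.py 0.6615 -0.0416 0.131 -10.64
```

```text
time: 25.57
position: [0.4438, -0.2104, 0.0262]
orientation: [2.274, 2.166, 0.0]
ft_force: [0.1, -0.5, 0.2]
gripper_width: 0.996
grasp_force: 0.0
time: 26.4
position: [0.4437, -0.2104, 0.0259]
orientation: [2.275, 2.166, 0.0]
ft_force: [0.3, 0.5, 6.1]
gripper_width: 0.402
grasp_force: 30.9
time: 27.15
position: [0.4433, -0.2101, 0.1303]
orientation: [2.275, 2.166, 0.0]
ft_force: [-0.0, -0.2, -1.2]
gripper_width: 0.403
grasp_force: 30.2
t 27.15 pos [ 0.4433 -0.2101  0.1303] yawy -2.81 w 0.403 gf 30.2 F [-0.  -0.2 -1.2] tilt [ 0.0001 -0.0001]
shift [ 0.179   0.2097 -0.0007]
roll 0.1367
```

```bash
python3 -m handwheel '[{"dx":0.005,"dy":0.006,"dz":0,"roll":0.01},{"dx":0.018,"dy":0.021,"dz":0,"roll":0.02},{"dx":0.036,"dy":0.042,"dz":0,"roll":0.03},{"dx":0.055,"dy":0.065,"dz":0,"roll":0.045},{"dx":0.077,"dy":0.09,"dz":0,"roll":0.06},{"dx":0.098,"dy":0.115,"dz":0,"roll":0.08},{"dx":0.12,"dy":0.14,"dz":0,"roll":0.095},{"dx":0.14,"dy":0.164,"dz":0,"roll":0.11},{"dx":0.158,"dy":0.185,"dz":0,"roll":0.125},{"dx":0.17,"dy":0.199,"dz":0,"roll":0.137},{"dx":0.177,"dy":0.208,"dz":0,"roll":0.137},{"dx":0.179,"dy":0.2097,"dz":0,"roll":0.137}]'
python3 -m handwheel '[{"dx":0,"dy":0,"dz":0.005,"roll":0},{"dx":0,"dy":0,"dz":0.02,"roll":0},{"dx":0,"dy":0,"dz":0.04,"roll":0},{"dx":0,"dy":0,"dz":0.055,"roll":0},{"dx":0,"dy":0,"dz":0.06,"roll":0},{"dx":0,"dy":0,"dz":0.06,"roll":0},{"dx":0,"dy":0,"dz":0.06,"roll":0}]'
python3 plan.py 0.6615 -0.0416 0.028 -10.64
```

```text
time: 28.15
position: [0.662, -0.0403, 0.1281]
orientation: [-2.415, -2.006, 0.002]
ft_force: [-0.1, -0.6, -1.9]
gripper_width: 0.404
grasp_force: 30.2
time: 28.73
position: [0.6615, -0.0422, 0.0708]
orientation: [2.419, 2.005, 0.0]
ft_force: [0.6, -0.7, -0.4]
gripper_width: 0.404
grasp_force: 30.2
t 28.73 pos [ 0.6615 -0.0422  0.0708] yawy -10.69 w 0.404 gf 30.2 F [ 0.6 -0.7 -0.4] tilt [ 0.0001 -0.0001]
shift [ 0.0006 -0.0001  0.0428]
roll -0.0009
```

```bash
python3 -m handwheel '[{"dx":0.0006,"dy":0,"dz":0.005,"roll":0},{"dx":0.0006,"dy":0,"dz":0.015,"roll":0},{"dx":0.0006,"dy":0,"dz":0.025,"roll":0},{"dx":0.0006,"dy":0,"dz":0.032,"roll":0},{"dx":0.0006,"dy":0,"dz":0.037,"roll":0},{"dx":0.0006,"dy":0,"dz":0.04,"roll":0},{"dx":0.0006,"dy":0,"dz":0.042,"roll":0},{"dx":0.0006,"dy":0,"dz":0.0425,"roll":0},{"dx":0.0006,"dy":0,"dz":0.0425,"roll":0}]'
```

```text
time: 29.48
position: [0.6619, -0.0412, 0.0282]
orientation: [2.418, 2.005, 0.0]
ft_force: [0.0, 0.3, -0.6]
gripper_width: 0.408
grasp_force: 30.2
```

```bash
python3 -m handwheel '[{"dx":0,"dy":0,"dz":0.001,"roll":0},{"dx":0,"dy":0,"dz":0.001,"roll":0},{"dx":0,"dy":0,"dz":0.001,"roll":0}]'
```

```text
time: 29.73
position: [0.662, -0.0412, 0.0279]
orientation: [2.417, 2.005, 0.001]
ft_force: [-2.6, 0.7, 5.4]
gripper_width: 0.403
grasp_force: 30.9
```

Contact at the expected height. Release, rise to 0.235 and plan for the white bottle.

```bash
python3 -m handwheel '[{"dx":0,"dy":0,"dz":-0.0005,"roll":0},{"dx":0,"dy":0,"dz":-0.0005,"roll":0},{"dx":0,"dy":0,"dz":-0.0005,"roll":0},{"dx":0,"dy":0,"dz":-0.0005,"roll":0},{"dx":0,"dy":0,"dz":-0.0005,"roll":0},{"dx":0,"dy":0,"dz":-0.0005,"roll":0},{"dx":0,"dy":0,"dz":-0.0005,"roll":0}]' -1
python3 -m handwheel '[{"dx":0,"dy":0,"dz":-0.01,"roll":0},{"dx":0,"dy":0,"dz":-0.03,"roll":0},{"dx":0,"dy":0,"dz":-0.06,"roll":0},{"dx":0,"dy":0,"dz":-0.09,"roll":0},{"dx":0,"dy":0,"dz":-0.12,"roll":0},{"dx":0,"dy":0,"dz":-0.15,"roll":0},{"dx":0,"dy":0,"dz":-0.18,"roll":0},{"dx":0,"dy":0,"dz":-0.205,"roll":0},{"dx":0,"dy":0,"dz":-0.205,"roll":0},{"dx":0,"dy":0,"dz":-0.205,"roll":0}]'
python3 plan.py 0.4534 0.1788 0.233 -10.54
```

```text
time: 30.32
position: [0.6617, -0.0411, 0.0274]
orientation: [-2.418, -2.006, 0.0]
ft_force: [0.2, -0.7, -0.2]
gripper_width: 1.001
grasp_force: 0.0
time: 31.15
position: [0.662, -0.0412, 0.2346]
orientation: [2.416, 2.004, 0.003]
ft_force: [-0.1, -0.6, -1.1]
gripper_width: 1.003
grasp_force: 0.0
t 31.15 pos [ 0.662  -0.0412  0.2346] yawy -10.66 w 1.003 gf 0.0 F [-0.1 -0.6 -1.1] tilt [ 0.0033 -0.0008]
shift [ 0.1776 -0.2457  0.0007]
roll -0.0020
```

```bash
python3 -m handwheel '[{"dx":0.01,"dy":-0.013,"dz":0,"roll":0},{"dx":0.028,"dy":-0.039,"dz":0,"roll":0},{"dx":0.047,"dy":-0.065,"dz":0,"roll":0},{"dx":0.066,"dy":-0.091,"dz":0,"roll":0},{"dx":0.085,"dy":-0.117,"dz":0,"roll":0},{"dx":0.104,"dy":-0.143,"dz":0,"roll":0},{"dx":0.123,"dy":-0.169,"dz":0,"roll":0},{"dx":0.142,"dy":-0.196,"dz":0,"roll":0},{"dx":0.16,"dy":-0.222,"dz":0,"roll":0},{"dx":0.173,"dy":-0.239,"dz":0,"roll":0},{"dx":0.1776,"dy":-0.2457,"dz":0,"roll":-0.002},{"dx":0.1776,"dy":-0.2457,"dz":0,"roll":-0.002}]'
python3 -m handwheel '[{"dx":0,"dy":0,"dz":0,"roll":0},{"dx":0,"dy":0,"dz":0,"roll":0}]'
python3 plan.py 0.4534 0.1788 0.138 -10.54
python3 - <<'E'
from h import *
c=optics.capture("top"); crop(c,130,118,240,150,3.3,"pics/st3.png")
E
```

```text
time: 32.15
position: [0.4521, 0.1796, 0.2321]
orientation: [-2.414, -2.01, 0.001]
ft_force: [-0.5, -0.0, 0.2]
gripper_width: 1.001
grasp_force: 0.0
time: 32.32
position: [0.4539, 0.178, 0.2322]
orientation: [2.417, 2.007, -0.001]
ft_force: [-0.2, -0.1, 0.2]
gripper_width: 0.996
grasp_force: 0.0
t 32.32 pos [0.4539 0.178  0.2322] yawy -10.60 w 0.996 gf 0.0 F [-0.2 -0.1  0.2] tilt [-0.0004 -0.0003]
shift [ 0.0008 -0.0006  0.0942]
roll -0.0011
```

View pics/st3.png

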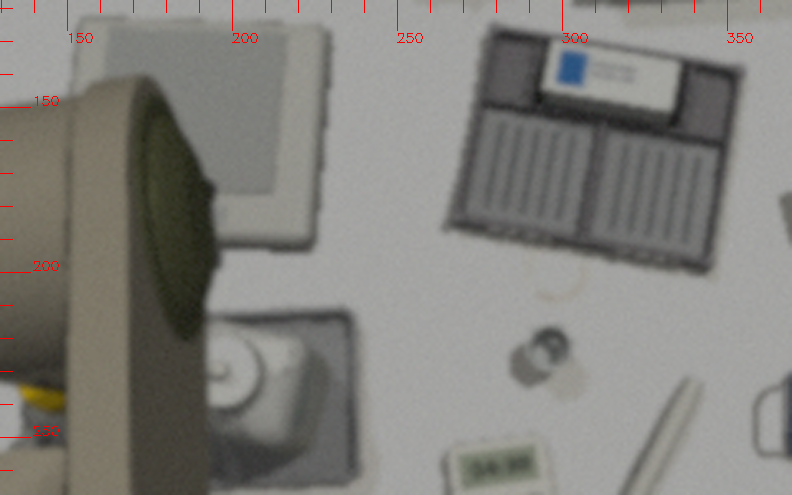

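The blue box lies in the back bay (label at pixel (303,138)) where the orange one was, and the white bottle is upright under the gripper (cap at (197,230)). Picking it up.

```bash
python3 -m handwheel '[{"dx":0.0008,"dy":-0.0006,"dz":0.01,"roll":0},{"dx":0.0008,"dy":-0.0006,"dz":0.03,"roll":0},{"dx":0.0008,"dy":-0.0006,"dz":0.05,"roll":0},{"dx":0.0008,"dy":-0.0006,"dz":0.07,"roll":0},{"dx":0.0008,"dy":-0.0006,"dz":0.085,"roll":0},{"dx":0.0008,"dy":-0.0006,"dz":0.092,"roll":0},{"dx":0.0008,"dy":-0.0006,"dz":0.094,"roll":0},{"dx":0.0008,"dy":-0.0006,"dz":0.094,"roll":0},{"dx":0.0008,"dy":-0.0006,"dz":0.094,"roll":0}]'
python3 -m handwheel '[{"dx":0,"dy":0,"dz":0,"roll":0},{"dx":0,"dy":0,"dz":0,"roll":0},{"dx":0,"dy":0,"dz":0,"roll":0},{"dx":0,"dy":0,"dz":0,"roll":0},{"dx":0,"dy":0,"dz":0,"roll":0},{"dx":0,"dy":0,"dz":0,"roll":0},{"dx":0,"dy":0,"dz":0,"roll":0},{"dx":0,"dy":0,"dz":0,"roll":0},{"dx":0,"dy":0,"dz":0,"roll":0}]' 1 40
python3 -m handwheel '[{"dx":0,"dy":0,"dz":-0.005,"roll":0},{"dx":0,"dy":0,"dz":-0.015,"roll":0},{"dx":0,"dy":0,"dz":-0.03,"roll":0},{"dx":0,"dy":0,"dz":-0.045,"roll":0},{"dx":0,"dy":0,"dz":-0.06,"roll":0},{"dx":0,"dy":0,"dz":-0.075,"roll":0},{"dx":0,"dy":0,"dz":-0.085,"roll":0},{"dx":0,"dy":0,"dz":-0.09,"roll":0},{"dx":0,"dy":0,"dz":-0.09,"roll":0}]'
python3 plan.py 0.5896 -0.0704 0.2285 -10.54
```

```text
time: 33.12
position: [0.4532, 0.1797, 0.1391]
orientation: [2.416, 2.007, 0.002]
ft_force: [-0.1, -0.4, 1.0]
gripper_width: 0.998
grasp_force: 0.0
time: 33.87
position: [0.4531, 0.1798, 0.1391]
orientation: [2.416, 2.008, 0.002]
ft_force: [0.3, -1.4, 5.9]
gripper_width: 0.468
grasp_force: 40.3
time: 34.62
position: [0.4529, 0.1798, 0.2294]
orientation: [2.415, 2.008, 0.002]
ft_force: [-0.2, -0.6, -3.4]
gripper_width: 0.472
grasp_force: 41.0
t 34.62 pos [0.4529 0.1798 0.2294] yawy -10.54 w 0.472 gf 41.0 F [-0.2 -0.6 -3.4] tilt [0.0014 0.0002]
shift [-0.221   0.1802  0.001 ]
roll 0.0000
```

```bash
python3 -m handwheel '[{"dx":-0.007,"dy":0.006,"dz":0,"roll":0},{"dx":-0.022,"dy":0.018,"dz":0,"roll":0},{"dx":-0.044,"dy":0.036,"dz":0,"roll":0},{"dx":-0.068,"dy":0.056,"dz":0,"roll":0},{"dx":-0.095,"dy":0.077,"dz":0,"roll":0},{"dx":-0.121,"dy":0.099,"dz":0,"roll":0},{"dx":-0.147,"dy":0.12,"dz":0,"roll":0},{"dx":-0.172,"dy":0.14,"dz":0,"roll":0},{"dx":-0.194,"dy":0.158,"dz":0,"roll":0},{"dx":-0.209,"dy":0.171,"dz":0,"roll":0},{"dx":-0.218,"dy":0.178,"dz":0,"roll":0},{"dx":-0.2205,"dy":0.18,"dz":0,"roll":0}]'
python3 -m handwheel '[{"dx":0,"dy":0,"dz":0.005,"roll":0},{"dx":0,"dy":0,"dz":0.02,"roll":0},{"dx":0,"dy":0,"dz":0.04,"roll":0},{"dx":0,"dy":0,"dz":0.055,"roll":0},{"dx":0,"dy":0,"dz":0.065,"roll":0},{"dx":0,"dy":0,"dz":0.065,"roll":0},{"dx":0,"dy":0,"dz":0.065,"roll":0}]'
python3 plan.py 0.5896 -0.0704 0.142 -10.54
```

```text
time: 35.62
position: [0.5894, -0.0719, 0.2271]
orientation: [-2.417, -2.005, 0.002]
ft_force: [0.2, 0.2, -4.0]
gripper_width: 0.468
grasp_force: 41.1
time: 36.2
position: [0.5892, -0.0693, 0.1637]
orientation: [-2.415, -2.009, 0.0]
ft_force: [0.0, 0.2, -1.3]
gripper_width: 0.475
grasp_force: 41.0
t 36.20 pos [ 0.5892 -0.0693  0.1637] yawy -10.50 w 0.475 gf 41.0 F [ 0.   0.2 -1.3] tilt [-0.0002  0.0001]
shift [-0.001   0.0006  0.0217]
roll 0.0008
```

```bash
python3 -m handwheel '[{"dx":-0.0005,"dy":0.0005,"dz":0.006,"roll":0},{"dx":-0.0005,"dy":0.0005,"dz":0.012,"roll":0},{"dx":-0.0005,"dy":0.0005,"dz":0.017,"roll":0},{"dx":-0.0005,"dy":0.0005,"dz":0.02,"roll":0},{"dx":-0.0005,"dy":0.0005,"dz":0.0215,"roll":0},{"dx":-0.0005,"dy":0.0005,"dz":0.0215,"roll":0},{"dx":-0.0005,"dy":0.0005,"dz":0.0215,"roll":0}]'
```

```text
time: 36.78
position: [0.5898, -0.0706, 0.1421]
orientation: [2.416, 2.008, 0.0]
ft_force: [-0.2, -0.9, -2.6]
gripper_width: 0.466
grasp_force: 41.1
```

```bash
python3 -m handwheel '[{"dx":0,"dy":0,"dz":0.001,"roll":0},{"dx":0,"dy":0,"dz":0.001,"roll":0},{"dx":0,"dy":0,"dz":0.001,"roll":0}]'
```

```text
time: 37.03
position: [0.59, -0.0707, 0.1417]
orientation: [2.415, 2.007, 0.001]
ft_force: [-0.5, 0.4, 2.9]
gripper_width: 0.473
grasp_force: 41.6
```

Contact. Release, rise, go back to yellow.

```bash
python3 -m handwheel '[{"dx":0,"dy":0,"dz":0,"roll":0},{"dx":0,"dy":0,"dz":0,"roll":0},{"dx":0,"dy":0,"dz":0,"roll":0},{"dx":0,"dy":0,"dz":0,"roll":0},{"dx":0,"dy":0,"dz":0,"roll":0},{"dx":0,"dy":0,"dz":0,"roll":0}]' -1
python3 -m handwheel '[{"dx":0,"dy":0,"dz":-0.01,"roll":0},{"dx":0,"dy":0,"dz":-0.03,"roll":0},{"dx":0,"dy":0,"dz":-0.06,"roll":0},{"dx":0,"dy":0,"dz":-0.09,"roll":0},{"dx":0,"dy":0,"dz":-0.095,"roll":0},{"dx":0,"dy":0,"dz":-0.095,"roll":0}]'
python3 plan.py 0.449 0.2748 0.236 -10.54
```

```text
time: 37.53
position: [0.5897, -0.0706, 0.141]
orientation: [2.416, 2.008, -0.0]
ft_force: [0.2, -0.5, -0.8]
gripper_width: 1.0
grasp_force: 0.0
time: 38.03
position: [0.5905, -0.0707, 0.2389]
orientation: [2.413, 2.005, 0.004]
ft_force: [-0.0, 0.7, -0.7]
gripper_width: 0.997
grasp_force: 0.0
t 38.03 pos [ 0.5905 -0.0707  0.2389] yawy -10.54 w 0.997 gf 0.0 F [-0.   0.7 -0.7] tilt [ 0.0049 -0.0016]
shift [ 0.3138 -0.2023  0.0017]
roll 0.0000
```

```bash
python3 -m handwheel '[{"dx":0.02,"dy":-0.013,"dz":0,"roll":0},{"dx":0.05,"dy":-0.032,"dz":0,"roll":0},{"dx":0.08,"dy":-0.051,"dz":0,"roll":0},{"dx":0.11,"dy":-0.07,"dz":0,"roll":0},{"dx":0.14,"dy":-0.09,"dz":0,"roll":0},{"dx":0.17,"dy":-0.109,"dz":0,"roll":0},{"dx":0.2,"dy":-0.128,"dz":0,"roll":0},{"dx":0.23,"dy":-0.148,"dz":0,"roll":0},{"dx":0.26,"dy":-0.168,"dz":0,"roll":0},{"dx":0.29,"dy":-0.187,"dz":0,"roll":0},{"dx":0.31,"dy":-0.2,"dz":0,"roll":0},{"dx":0.3135,"dy":-0.202,"dz":0,"roll":0}]'
python3 -m handwheel '[{"dx":0,"dy":0,"dz":0,"roll":0},{"dx":0,"dy":0,"dz":0.01,"roll":0},{"dx":0,"dy":0,"dz":0.03,"roll":0},{"dx":0,"dy":0,"dz":0.05,"roll":0},{"dx":0,"dy":0,"dz":0.06,"roll":0},{"dx":0,"dy":0,"dz":0.06,"roll":0},{"dx":0,"dy":0,"dz":0.06,"roll":0}]'
python3 plan.py 0.449 0.2748 0.143 -10.54
```

```text
time: 39.03
position: [0.4464, 0.2774, 0.2351]
orientation: [-2.411, -2.012, 0.002]
ft_force: [0.0, -0.1, -0.5]
gripper_width: 1.003
grasp_force: 0.0
time: 39.62
position: [0.4488, 0.2739, 0.1759]
orientation: [-2.417, -2.007, 0.001]
ft_force: [0.9, 0.5, -0.5]
gripper_width: 0.998
grasp_force: 0.0
t 39.62 pos [0.4488 0.2739 0.1759] yawy -10.61 w 0.998 gf 0.0 F [ 0.9  0.5 -0.5] tilt [-0.0006 -0.0003]
shift [0.0009 0.     0.0329]
roll -0.0011
```

```bash
python3 -m handwheel '[{"dx":0.001,"dy":0,"dz":0.01,"roll":0},{"dx":0.001,"dy":0,"dz":0.022,"roll":0},{"dx":0.001,"dy":0,"dz":0.03,"roll":0},{"dx":0.001,"dy":0,"dz":0.033,"roll":0},{"dx":0.001,"dy":0,"dz":0.033,"roll":0},{"dx":0.001,"dy":0,"dz":0.033,"roll":0}]'
python3 -m handwheel '[{"dx":0,"dy":0,"dz":0,"roll":0},{"dx":0,"dy":0,"dz":0,"roll":0},{"dx":0,"dy":0,"dz":0,"roll":0},{"dx":0,"dy":0,"dz":0,"roll":0},{"dx":0,"dy":0,"dz":0,"roll":0},{"dx":0,"dy":0,"dz":0,"roll":0},{"dx":0,"dy":0,"dz":0,"roll":0},{"dx":0,"dy":0,"dz":0,"roll":0},{"dx":0,"dy":0,"dz":0,"roll":0}]' 1 40
python3 -m handwheel '[{"dx":0,"dy":0,"dz":-0.005,"roll":0},{"dx":0,"dy":0,"dz":-0.015,"roll":0},{"dx":0,"dy":0,"dz":-0.03,"roll":0},{"dx":0,"dy":0,"dz":-0.045,"roll":0},{"dx":0,"dy":0,"dz":-0.06,"roll":0},{"dx":0,"dy":0,"dz":-0.075,"roll":0},{"dx":0,"dy":0,"dz":-0.085,"roll":0},{"dx":0,"dy":0,"dz":-0.09,"roll":0},{"dx":0,"dy":0,"dz":-0.09,"roll":0}]'
python3 plan.py 0.6067 0.0109 0.234 -10.54
```

```text
time: 40.12
position: [0.4489, 0.2756, 0.1434]
orientation: [2.416, 2.008, 0.001]
ft_force: [-1.1, -0.7, -0.5]
gripper_width: 0.999
grasp_force: 0.0
time: 40.87
position: [0.449, 0.2756, 0.1434]
orientation: [2.416, 2.008, 0.002]
ft_force: [1.0, -0.0, 6.1]
gripper_width: 0.438
grasp_force: 40.2
time: 41.62
position: [0.4488, 0.2757, 0.2338]
orientation: [2.416, 2.008, 0.002]
ft_force: [1.4, -0.7, -3.5]
gripper_width: 0.431
grasp_force: 40.8
t 41.62 pos [0.4488 0.2757 0.2338] yawy -10.54 w 0.431 gf 40.8 F [ 1.4 -0.7 -3.5] tilt [0.0011 0.0004]
shift [-2.314e-01  2.037e-01 -1.000e-04]
roll 0.0001
```

```bash
python3 -m handwheel '[{"dx":-0.007,"dy":0.006,"dz":0,"roll":0},{"dx":-0.023,"dy":0.02,"dz":0,"roll":0},{"dx":-0.046,"dy":0.041,"dz":0,"roll":0},{"dx":-0.071,"dy":0.063,"dz":0,"roll":0},{"dx":-0.099,"dy":0.0875,"dz":0,"roll":0},{"dx":-0.127,"dy":0.112,"dz":0,"roll":0},{"dx":-0.154,"dy":0.136,"dz":0,"roll":0},{"dx":-0.18,"dy":0.159,"dz":0,"roll":0},{"dx":-0.203,"dy":0.179,"dz":0,"roll":0},{"dx":-0.219,"dy":0.193,"dz":0,"roll":0},{"dx":-0.228,"dy":0.2015,"dz":0,"roll":0},{"dx":-0.2305,"dy":0.2035,"dz":0,"roll":0}]'
python3 -m handwheel '[{"dx":0,"dy":0,"dz":0.005,"roll":0},{"dx":0,"dy":0,"dz":0.02,"roll":0},{"dx":0,"dy":0,"dz":0.04,"roll":0},{"dx":0,"dy":0,"dz":0.055,"roll":0},{"dx":0,"dy":0,"dz":0.065,"roll":0},{"dx":0,"dy":0,"dz":0.065,"roll":0},{"dx":0,"dy":0,"dz":0.065,"roll":0}]'
python3 plan.py 0.6067 0.0109 0.1465 -10.54
```

```text
time: 42.62
position: [0.6069, 0.0097, 0.2317]
orientation: [-2.417, -2.005, 0.002]
ft_force: [-0.1, -0.1, -3.6]
gripper_width: 0.431
grasp_force: 40.9
time: 43.2
position: [0.6063, 0.0125, 0.1682]
orientation: [-2.415, -2.009, 0.0]
ft_force: [-0.1, -0.2, -3.0]
gripper_width: 0.433
grasp_force: 40.9
t 43.20 pos [0.6063 0.0125 0.1682] yawy -10.49 w 0.433 gf 40.9 F [-0.1 -0.2 -3. ] tilt [-0.0003  0.0002]
shift [-0.0015  0.0007  0.0217]
roll 0.0009
```

```bash
python3 -m handwheel '[{"dx":-0.0008,"dy":0.0005,"dz":0.006,"roll":0},{"dx":-0.0008,"dy":0.0005,"dz":0.012,"roll":0},{"dx":-0.0008,"dy":0.0005,"dz":0.017,"roll":0},{"dx":-0.0008,"dy":0.0005,"dz":0.02,"roll":0},{"dx":-0.0008,"dy":0.0005,"dz":0.0215,"roll":0},{"dx":-0.0008,"dy":0.0005,"dz":0.0215,"roll":0},{"dx":-0.0008,"dy":0.0005,"dz":0.0215,"roll":0}]'
```

```text
time: 43.78
position: [0.607, 0.0108, 0.1466]
orientation: [2.416, 2.008, 0.0]
ft_force: [0.2, 0.5, -3.2]
gripper_width: 0.431
grasp_force: 40.9
```

```bash
python3 -m handwheel '[{"dx":0,"dy":0,"dz":0.001,"roll":0},{"dx":0,"dy":0,"dz":0.001,"roll":0},{"dx":0,"dy":0,"dz":0.001,"roll":0}]'
```

```text
time: 44.03
position: [0.6072, 0.0108, 0.146]
orientation: [2.416, 2.007, 0.001]
ft_force: [0.1, 0.2, 0.3]
gripper_width: 0.43
grasp_force: 41.2
```

Touching down. Release, rise and withdraw toward the robot to look.

```bash
python3 -m handwheel '[{"dx":0,"dy":0,"dz":0.0003,"roll":0},{"dx":0,"dy":0,"dz":0.0003,"roll":0},{"dx":0,"dy":0,"dz":0,"roll":0},{"dx":0,"dy":0,"dz":0,"roll":0},{"dx":0,"dy":0,"dz":0,"roll":0},{"dx":0,"dy":0,"dz":0,"roll":0},{"dx":0,"dy":0,"dz":0,"roll":0}]' -1
python3 -m handwheel '[{"dx":0,"dy":0,"dz":-0.01,"roll":0},{"dx":0,"dy":0,"dz":-0.03,"roll":0},{"dx":0,"dy":0,"dz":-0.06,"roll":0},{"dx":0,"dy":0,"dz":-0.09,"roll":0},{"dx":0,"dy":0,"dz":-0.11,"roll":0},{"dx":0.03,"dy":0,"dz":-0.11,"roll":0},{"dx":0.07,"dy":-0.02,"dz":-0.11,"roll":0},{"dx":0.11,"dy":-0.05,"dz":-0.11,"roll":0},{"dx":0.15,"dy":-0.08,"dz":-0.11,"roll":0},{"dx":0.19,"dy":-0.1,"dz":-0.11,"roll":0},{"dx":0.22,"dy":-0.12,"dz":-0.11,"roll":0},{"dx":0.22,"dy":-0.12,"dz":-0.11,"roll":0}]'
python3 -m handwheel '[{"dx":0,"dy":0,"dz":0,"roll":0},{"dx":0,"dy":0,"dz":0,"roll":0},{"dx":0,"dy":0,"dz":0,"roll":0}]'
python3 - <<'E'
from h import *
c=optics.capture("top"); crop(c,255,118,240,165,3.3,"pics/end.png")
c=optics.capture("scene"); cv2.imwrite("pics/ends.png",c["img"][:,:,::-1])
E
```

```text
time: 44.62
position: [0.6069, 0.0108, 0.1455]
orientation: [2.416, 2.008, 0.0]
ft_force: [0.1, -0.0, 0.2]
gripper_width: 0.995
grasp_force: 0.0
time: 45.62
position: [0.527, 0.2532, 0.2567]
orientation: [-2.412, -2.012, -0.002]
ft_force: [0.2, -0.9, 0.3]
gripper_width: 1.004
grasp_force: 0.0
time: 45.87
position: [0.5296, 0.2482, 0.2559]
orientation: [2.417, 2.007, 0.0]
ft_force: [-0.1, -0.5, 0.5]
gripper_width: 1.002
grasp_force: 0.0
```

View pics/end.png

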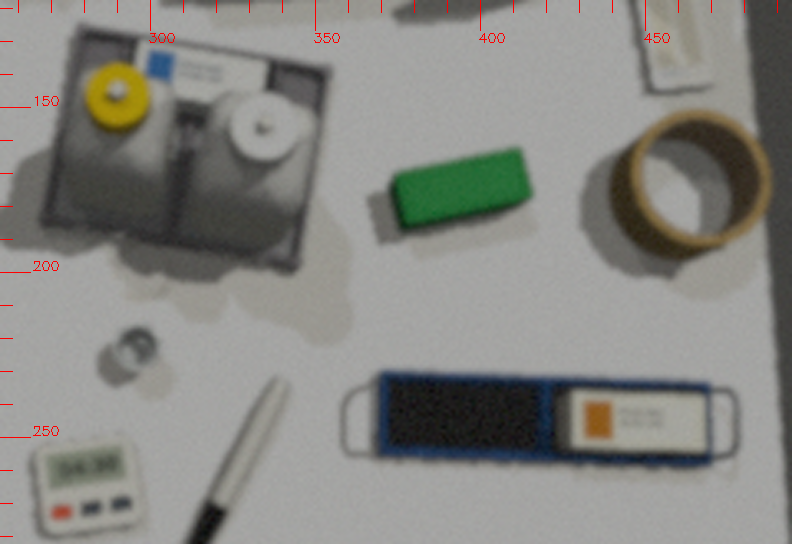

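View pics/ends.png

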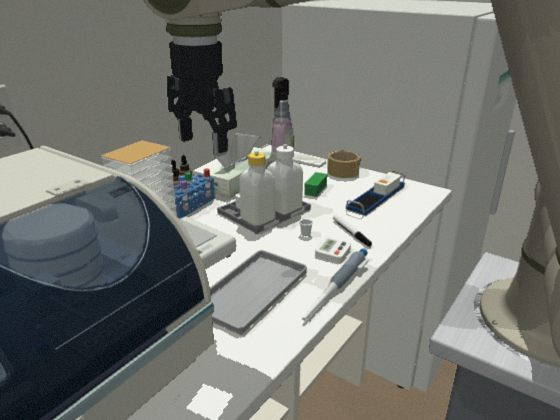

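Both bottles are back in their first bays (caps at (290,147) and (334,157), as at the start). The blue box is in the back bay, the orange one in the carrier's -y bay, and the timer, cup and pen have not moved. Handing in.

```bash
python3 -c "
from bench import ctrl
print(ctrl.finish_job())"
```

```text
the job is handed in; nothing more can be done
None
```

I handed the job in at about 46 s of the 131 s allowed; in the last pictures both boxes are swapped, both bottles stand upright in their original bays, and the timer, cup and pen are where they were, but the hand-in returned no verdict.

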